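Follow the cover joint with a ball-tipped probe

TASK

Lay the orange probe in the slanted blue rest, tip down, and let go; then take it again so that you hold it slanted like a pen, and, with its ball tip down in the joint of the cover, draw it slowly (about 4 cm a second) along the whole joint from the green dot round the bend to the red dot, to feel for steps. Then put the probe back in the slanted rest and leave the other things where they are.

Things in the scene. Friction and masses are not known exactly. Their poses are not given: they have to be found in the camera images.
- probe: loose joint probe, 60 g: orange square handle 20 x 20 x 90 mm with black ribs, steel shaft 6 mm thick, brass ball tip 6 mm in diameter. Origin: middle of the handle, on its axis. x axis along the handle to the tail (tail end at +45 mm, front shoulder at -45 mm, ball centre at -90 mm); z axis up while it lies flat on the worktop (origin then 10 mm above it).
- probe_tip (a point): centre of the probe's ball tip (ball radius 3 mm); axes as the probe's
- rest: slanted blue probe rest on a steel foot 130 x 80 x 8 mm, fixed. Origin: centre of the foot's underside; z up; low end at -x. Seated probe's axes in the rest's frame: x (to the tail) = (0.707, 0, 0.707), y = y, z = (-0.707, 0, 0.707). Two open cradles 28 mm wide inside, cheeks up to 5 mm above the axis, floor 10 mm below the axis; the probe goes in square to the slant.
- rest_tip (a point): where the ball tip's centre lies when the probe is seated: rest frame x -82, y 0, z 20 mm. A stop at the low end with a 14 mm open slot lets the shaft through and holds the handle's front shoulder (1 mm gap)
- rest_mid (a point): where the middle of the handle lies when the probe is seated: rest frame x -18, y 0, z 84 mm. The cradles (10 mm long) stand 37 mm to the front and to the tail of it along the slant; between them the handle is free at both sides and beneath (only a 14 mm wide spine, 26 mm below the axis)
- cover: fixed flat cover 104 x 164 x 12 mm: a bright and a grey half on a dark base, between them an open joint, a groove 10 mm wide, 6 mm deep, with one 24 degree bend. Origin: centre of the underside; z up; top face z 12, groove floor z 6 mm (ball centre then at z 9). Centre line x, y in mm: start (12, 60) by the green dot, bend (12, 0), end (-14, -58) by the red dot; open at both edges.
- seam_bend (a point): the bend of the joint's centre line, 3 mm above the groove floor
- seam_0 (a point): point 0 of the joint's centre line (start beside the green dot), 3 mm above the groove floor; points 0 to 6 are 20.6 mm apart
- seam_1 (a point): point 1 of the joint's centre line (first part), 3 mm above the groove floor; points 0 to 6 are 20.6 mm apart
- seam_2 (a point): point 2 of the joint's centre line (shortly before the bend), 3 mm above the groove floor; points 0 to 6 are 20.6 mm apart
- seam_3 (a point): point 3 of the joint's centre line (just past the bend), 3 mm above the groove floor; points 0 to 6 are 20.6 mm apart
- seam_4 (a point): point 4 of the joint's centre line (second part), 3 mm above the groove floor; points 0 to 6 are 20.6 mm apart
- seam_5 (a point): point 5 of the joint's centre line (shortly before the end), 3 mm above the groove floor; points 0 to 6 are 20.6 mm apart
- seam_6 (a point): point 6 of the joint's centre line (end beside the red dot), 3 mm above the groove floor; points 0 to 6 are 20.6 mm apart
- sample_cup: sealed beige sample cup with blue lid, 68 mm wide, 57 mm high; bystander; origin at the centre of its underside
- spare_nut: pale ribbed plastic nut, 40 mm wide, 22 mm high; bystander; origin at the centre of its underside
- black_tape: roll of black tape lying flat, 58 mm wide, 19 mm high; bystander; origin at the centre of its underside
- film_roll: brown and blue film roll, 69 mm thick, 145 mm high, standing; bystander; origin at the centre of its underside

How it is judged:
By the outcome, as a careful person would: the job done as asked, in the order asked, and still so for the second after the job is handed in, with the robot touching nothing.
It also fails if it takes over 72 s, if anything falls off the work surface, if the arm or the gripper's body presses on something with over 40 N, if the wrist force passes 120 N, or if a joint passes its speed limit or range.

ROBOT

A 7-joint arm with a two-finger parallel gripper is mounted at the origin on a cart in front of the work surface, level with it; the furniture and walls round the work are solid. World frame = base frame: x ahead of the robot, y to its left, z up, the work surface at z = 0. Lengths are in m, angles in rad, forces in N, time in s.
With the tool pointing down it reaches from about 0.425 to 0.925 m from the base axis. Payload 6.8 kg.
Tool frame: the origin (TCP) lies on the mounting face of the last link; the fingertips stand 173 mm ahead of it and the grasp point (between the pads) lies 155 mm ahead of it; z points along the fingers, y is the line along which they close (so a half turn about z gives the same grasp; the last joint's range is limited). The gripper opens to 85 mm and grips with 20 to 120 N. Pads are 22 mm wide; open, the fingers measure 114 mm over their backs; the gripper's body (76 mm by 85 mm) begins 54 mm behind the grasp point. The pads swing forward as they close: fully open they stand 13 mm farther back than shut.
Start: joints at [-1.234, 0.477, 0.022, 1.555, -0.011, 1.109, -0.083], TCP at [0.29, 0.609, 0.405] pointing down, gripper open.
Joint ranges: [-2.96, 2.96], [-0.34, 2.1], [-1.41, 1.46], [0.24, 2.44], [-1.37, 4.51], [0.17, 1.92], [-2.96, 2.96]. Speed limits (rad/s): [2.39, 2.39, 3.14, 3.14, 3.14, 3.14, 3.14].

INTERFACE

Orientations are given as a rotation vector (axis times angle).
In Python, from bench import r gives the robot as it stands.
- The arm moves only by the tool arm_command, never from a script. Its argument "plan" is a list of rows, each an object of numbers: "claw": the closure, from 0 (fully open) to 1 (shut); "tx", "ty", "tz": the shift along the tool's x, y, z in m; "ax", "ay", "az": the turn, a rotation vector about the tool's x, y, z in degrees. A call has exactly 10 rows; each row shifts and turns the commanded pose from where the row before left it, along the tool's axes as they then stand; what a row does not reach is not made up. A row lasts 1/12 s, in which the tool goes at most 41.7 mm and 7.16 degrees, less where a joint would pass 70% of its speed; a pose out of reach is approached as far as the arm can. A call is refused whole if a number of a shift passes 0.0417 or a number of a turn 7.16, either way. A call with a gripper value outside its range is refused whole. The fingers move at their own pace and stop on an object; "squeeze" is the grip in N (left out, the last holds). Time passes only in rows, so rows that do not move let the fingers close, or fill a call up. It gives the time, the measured TCP pose, the force, the opening and the grip force at its end, in the units of the state.
- r.get_obs(): the state, without advancing time (a new reading comes with each control period).
- r.grab_frame(name): name is "side" or "top"; returns the picture (384x512x3 uint8, red, green, blue); there is no depth.
- r.camera_model(name): a dict with "fx", "fy", "cx", "cy" (pixels), "position" and "orientation" of the camera in the world. Camera axes: x right, y up, looking along -z (the intrinsics and any distortion apply to the point x, -y, -z); pixel columns grow to the right and rows downward; lengths in m; the calibration is good to about 2 mm. A picture is of the moment at which its call begins. camera_model takes no time and is no camera call.
- r.hand_in(): hands the job in; it is judged then, once.
Trained networks look in the newest picture that a camera, given by its name, has taken for a name from the list of things; names that differ only in an ending like _2 or _b are one class to them, and where a whole thing is asked for, a point or a joint stands for the part that bears it (a point fixed in the world has none). Each returns a list of dicts, best first, with "confidence" (0 to 1); they miss things now and then, are a little off and sometimes report something else, mostly with a low value. They report only what shows in the picture. A call takes as long as a camera call.
- r.boxes_of(target, camera): "location" ([x, y, z] in m, in the coordinates of the camera as it stood for that picture, good to about 4 mm: the middle of the surface that is visible of it).
- r.tip_of(target, camera): "location" ([x, y, z] in m, in the coordinates of the camera as it stood for that picture, good to about 4 mm: a listed point, or the origin of a listed thing).
The state is a dict: "clock": time; "joints": joint angles; "qvel": joint speeds; "tau": joint torques, N m; "tcp_pos": TCP position; "orientation": TCP orientation; "contact_force": force on the tool from outside, world axes, zero at the start; "moment": the same for the moment, N m; "grip_width": finger opening in m; "gripper_force": force on a finger pad.
Only numpy, scipy, OpenCV 4.12 (cv2) and the standard library are available. Lean on these libraries where they do the work, as an engineer would, in place of code of your own. Each camera call takes 0.05 s, during which the arm holds its last target. There are 200 camera calls.

## Working session

There is one attempt and no reset: what is moved stays moved. The work goes in short steps, Python scripts to look and compute and a tool call to move; the robot and the scene stay as the last step left them, time stands still between calls to the robot, and variables do not carry over. Pictures are saved under pics/ and viewed, at most 10 in all, crops included, and the job is handed in when it is done.

Besides the shell and the picture viewer there is one more tool, called after "Request:" in YAML: its name, and indented under it one key for each argument. arm_command: Moves the arm, as the interface text tells. Its arguments: {"type":"object","properties":{"plan":{"type":"array","items":{"type":"object","properties":{"claw":{"type":"number"},"tx":{"type":"number"},"ty":{"type":"number"},"tz":{"type":"number"},"ax":{"type":"number"},"ay":{"type":"number"},"az":{"type":"number"}}}},"squeeze":{"type":"number"}},"required":["plan"]}

```bash
ls; mkdir -p pics; cat > h.py <<'E'
import numpy as np, cv2
from scipy.spatial.transform import Rotation as R
from bench import r
def c2w(cam,p):
    m=r.camera_model(cam); o=np.array(m["orientation"],float)
    Rm=R.from_rotvec(o).as_matrix() if o.size==3 else (o if o.shape==(3,3) else R.from_quat(o).as_matrix())
    return Rm@np.array(p)+np.array(m["position"])
def look(cam,name):
    im=r.grab_frame(cam); cv2.imwrite(f"pics/{name}.png",im[:,:,::-1]); return im
E
python3 - <<'E'
from h import *
print(r.get_obs())
for c in("side","top"):
    look(c,c+"0"); print(c,r.camera_model(c))
    for n in ["probe","probe_tip","rest","rest_tip","rest_mid","cover","seam_bend","seam_0","seam_3","seam_6","sample_cup","spare_nut","black_tape","film_roll"]:
        d=r.tip_of(n,c); print(n,[(np.round(c2w(c,x["location"]),4).tolist(),round(x["confidence"],2)) for x in d[:2]])
E
```

```text
pics
{'clock': 0.0, 'joints': array([-1.23409874,  0.47780687,  0.02231962,  1.5564494 , -0.01149605,
        1.10931014, -0.08306501]), 'qvel': array([ 0.0008648 , -0.00011377,  0.00157416,  0.00328812,  0.00077203,
        0.00142946, -0.00131253]), 'tau': array([-2.31054255e-04, -5.96462059e+01,  1.60763819e+00, -2.81191528e+01,
        1.24164834e-02,  9.31455928e-03, -1.01692713e-06]), 'tcp_pos': array([0.29029947, 0.60907934, 0.40372137]), 'orientation': array([-6.92762698e-01, -3.06397342e+00,  2.86628388e-03]), 'contact_force': array([-0.30643605,  0.55595321,  0.20204448]), 'moment': array([ 0.03195958, -0.01079429,  0.05277939]), 'gripper_force': 0.0, 'grip_width': 0.08555775423074057}
side {'fx': 380.84995360241504, 'fy': 380.84995360241504, 'cx': 258.86623536112813, 'cy': 194.6287292482503, 'position': array([ 0.08120897, -1.14266354,  0.98382949]), 'orientation': array([ 0.93036837, -0.17297269, -0.31840937])}
probe [([0.5247, -0.4789, -0.0017], 0.69), ([0.4755, 0.2622, 0.0113], 0.38)]
probe_tip [([0.4716, 0.1673, 0.0153], 0.58)]
rest [([0.4986, -0.3476, 0.0039], 0.61), 
[... 1081 characters left out ...]
.0256], 0.97), ([0.4714, 0.1673, 0.0087], 0.43)]
rest_mid [([0.4814, -0.3577, 0.0857], 0.71), ([0.4331, 0.5427, -0.0014], 0.45)]
cover []
seam_bend [([0.4968, -0.0598, 0.0109], 0.86)]
seam_0 [([0.5078, -0.0209, 0.0099], 0.96), ([0.4568, -0.1101, 0.0098], 0.9)]
seam_3 [([0.5078, -0.0209, 0.0099], 0.96), ([0.4568, -0.1101, 0.0098], 0.9)]
seam_6 [([0.5078, -0.0209, 0.0099], 0.96), ([0.4568, -0.1101, 0.0098], 0.9)]
sample_cup [([0.4774, 0.4275, 0.0018], 0.53), ([0.4965, -0.0605, 0.0073], 0.31)]
spare_nut [([0.472, 0.2569, 0.0135], 0.74), ([0.429, -0.3863, 0.0254], 0.64)]
black_tape [([0.5208, -0.4842, 0.0013], 0.61)]
film_roll [([0.4326, 0.5429, -0.0003], 0.72), ([0.5084, -0.0222, 0.0109], 0.2)]
```

```bash
cd pics; python3 -c "
import cv2
t=cv2.imread('top0.png');s=cv2.imread('side0.png')
cv2.imwrite('top0b.png',cv2.resize(t,None,fx=1.5,fy=1.5,interpolation=3));cv2.imwrite('side0b.png',cv2.resize(s,None,fx=1.5,fy=1.5,interpolation=3))"
```

```text
(no output)
```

View pics/top0b.png

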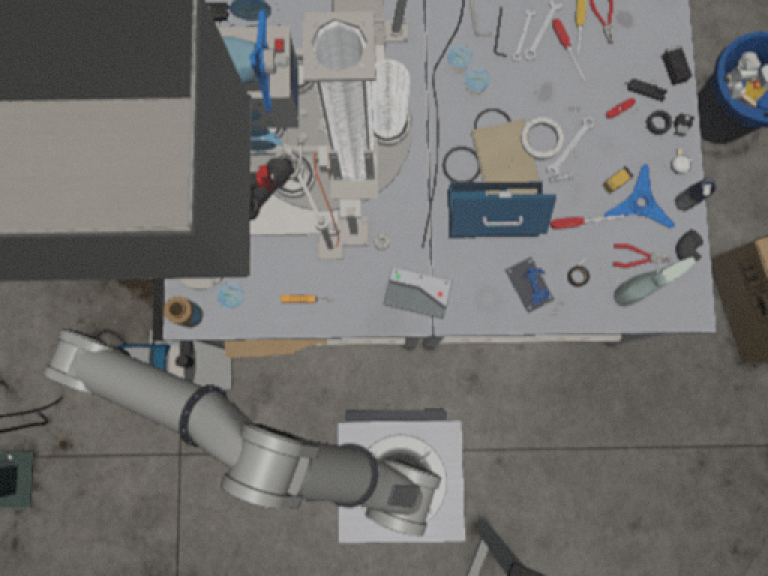

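View pics/side0b.png

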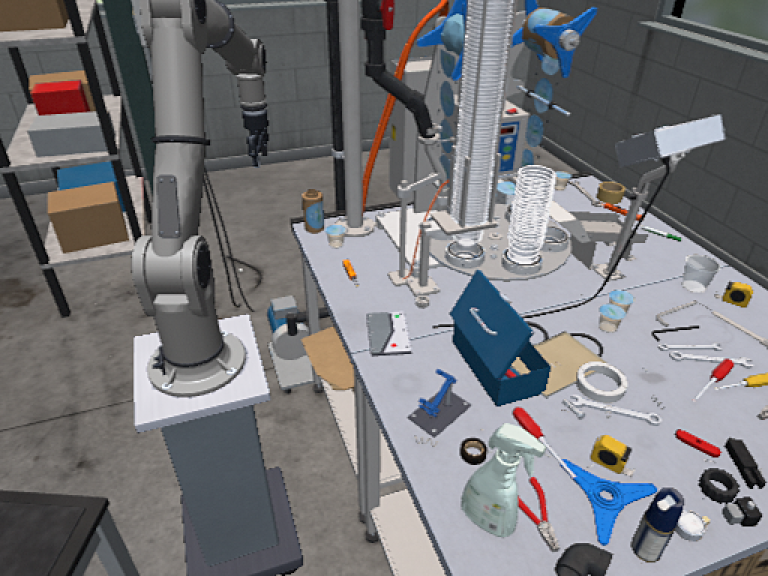

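```bash
cat > m.py <<'E'
from h import *
from scipy.optimize import least_squares
import json
L={"seam_bend":(12,0),"cover":(0,0),"rest_tip":(-82,0),"rest_mid":(-18,0),"rest":(0,0),"probe":(0,0),"probe_tip":(-90,0)}
obs={k:[] for k in list(L)+["seam"]}
for i in range(2):
  for c in("side","top"):
    r.grab_frame(c)
    for n in list(L)+["seam_0"]:
        d=r.tip_of(n,c)
        if n=="seam_0": obs["seam"]+=[(c,*c2w(c,x["location"])) for x in d if x["confidence"]>.6]
        else:
            for x in d[:1]: obs[n].append((c,*c2w(c,x["location"])))
for k,v in obs.items():
    print(k)
    for o in v: print("  ",o[0],np.round(np.array(o[1:])*1e3,1))
json.dump(obs,open("obs.json","w"))
A=np.array([12,60.]);B=np.array([12,0.]);C=np.array([-14,-58.])
def seg(p,a,b):
    t=np.clip((p-a)@(b-a)/((b-a)@(b-a)),0,1); return p-a-t[:,None]*(b-a)
P=np.array([o[1:3] for o in obs["seam"]])*1e3
S=np.array([A+(B-A)*s/60 if s<60 else B+(C-B)*(s-60)/np.linalg.norm(C-B) for s in np.linspace(0,60+np.linalg.norm(C-B),7)])
def tf(p,q): x,y,t=q; c,s=np.cos(t),np.sin(t); return np.array([[c,-s],[s,c]])@np.atleast_2d(p).T+np.array([[x],[y]])
def f(q):
    W=tf(S,q).T; d=P[:,None]-W[None]; j=np.argmin((d**2).sum(2),1); e=d[range(len(P)),j]
    o=[np.array(o[1:3])*1e3-tf(L[n],q)[:,0] for n in("seam_bend","cover") for o in obs[n]]
    return np.r_[e.ravel(),np.ravel(o)]
print("cover",(s:=least_squares(f,[487,-55,-.2],loss="soft_l1",f_scale=4)).x,s.cost, "S",np.round(tf(S,s.x).T,1).tolist())
for ns,q0 in((("rest","rest_mid","rest_tip"),[498,-350,.5]),(("probe","probe_tip"),[472,258,1.57])):
    g=lambda q:np.ravel([np.array(o[1:3])*1e3-tf(L[n],q)[:,0] for n in ns for o in obs[n]])
    s=least_squares(g,q0,loss="soft_l1",f_scale=4); print(ns[0],s.x,s.cost)
print(r.get_obs()["clock"])
E
python3 m.py
```

```text
seam_bend
   side [498.1 -57.7   7.9]
   top [500.2 -60.9   9.4]
   side [498.3 -56.2   8.9]
   top [496.4 -61.2   9.9]
cover
   side [488.  -56.2   1.5]
   top [486.9 -55.8   3.2]
   side [491.  -55.4   2.1]
   top [ 4.859e+02 -5.730e+01 -4.000e-01]
rest_tip
   side [ 428.7 -385.2   19.4]
   top [ 428.3 -388.6   25.1]
   side [ 429.7 -385.3   20.9]
   top [ 424.3 -386.9   23.6]
rest_mid
   side [ 489.9 -359.8   87.1]
   top [497.8 -59.5  10.3]
   side [ 488.4 -356.7   88.7]
rest
   side [ 497.7 -351.5    6.4]
   top [ 495.7 -354.7    1.6]
   side [ 500.8 -350.4    0.9]
   top [ 497.8 -353.3    1.1]
probe
   side [475.7 263.6   9.8]
   top [469.5 255.7  14.3]
   side [623.1  37.    5.8]
   top [470.3 256.5  13.9]
probe_tip
   side [470.8 168.2  16.7]
   top [471.8 164.1   9.2]
   side [468.  171.2  16.7]
   top [472.3 169.3  11.3]
seam
   side [512.8   2.1   5.7]
   side [486.  -77.   12.2]
   side [492.8 -60.1   8.3]
   side [ 456.2 -106.     8. ]
   side [510.5 -18.2   8.4]
   side [470.  -87.9  11.7]
   side [502.2 -39.1  11.5]
   top [ 456.2 -109.3    7.4]
   top [479.1 -77.7  10.6]
   top [511.3  -1.6  11.6]
   top [431.8 541.8  -0.7]
   top [497.5 -37.8   8. ]
   side [484.4 -76.5  11.2]
   side [508.8 -19.1   9. ]
   side [497.1 -56.9  11.4]
   side [508.5   0.8   6.4]
   side [ 451.9 -106.     7.6]
   top [508.6 -26.   11.1]
   top [496.7 -59.6   8.2]
   top [482.6 -77.2  10.4]
   top [509.2  -1.4   9. ]
   top [497.9 -38.7   6.4]
   top [466.2 -93.5  14.4]
cover [ 4.85147129e+02 -5.51643188e+01 -2.50210479e-01] 2600.1427355136625 S [[511.6, -0.0], [506.5, -20.0], [501.4, -39.9], [495.7, -59.5], [482.9, -75.7], [470.0, -91.8], [457.2, -107.9]]
rest [ 5.01643367e+02 -3.50887085e+02  4.49409580e-01] 1277.7310050953452
probe [473.95336049 257.31063927   1.53574196] 1494.351778538866
3.3
```

```bash
cat > ov.py <<'E'
from h import *
import json
def proj(cam,p):
    m=r.camera_model(cam); q=(np.atleast_2d(p)-m["position"])@R.from_rotvec(m["orientation"]).as_matrix()
    return np.c_[m["fx"]*q[:,0]/-q[:,2]+m["cx"], m["fy"]*-q[:,1]/-q[:,2]+m["cy"]]
def W(p,q,z=0):
    p=np.array(p,float)/1e3; x,y,t=q; c,s=np.cos(t),np.sin(t)
    return np.c_[c*p[:,0]-s*p[:,1]+x/1e3, s*p[:,0]+c*p[:,1]+y/1e3, p[:,2]]
def rect(a,b,z): return [(-a,-b,z),(a,-b,z),(a,b,z),(-a,b,z),(-a,-b,z)]
def overlay(cov,rest,prb,name,imgs=None):
    rows=[]
    polys=[W(rect(52,82,12),cov),W([(12,82,12),(12,0,12),(-25.5,-82,12)],cov),W([(12,60,9),(12,0,9),(-14,-58,9)],cov)]
    pr=[W(rect(65,40,8),rest),W([(-82,0,20),(-18,0,84),(14,0,116)],rest)]
    pp=[W([(-45,-10,20),(45,-10,20),(45,10,20),(-45,10,20),(-45,-10,20)],prb),W([(-90,0,10),(-45,0,10)],prb)]
    for cam in("side","top"):
        im=cv2.imread(f"pics/{cam}0.png"); row=[]
        for g in(polys,pr,pp):
            k=5;c=np.mean(np.vstack([proj(cam,w) for w in g]),0); x0,y0=(c-26).astype(int); w=53
            a=cv2.resize(im[y0:y0+w,x0:x0+w],None,fx=k,fy=k,interpolation=2)
            for w_ in g:
                cv2.polylines(a,[np.round(((proj(cam,w_)+.5-[x0,y0])*k)).astype(int)],False,(255,0,255),1)
            row.append(a)
        rows.append(np.hstack(row))
    cv2.imwrite(f"pics/{name}.png",np.vstack(rows))
E
python3 - <<'E'
from ov import *
overlay((487,-56.5,-.24),(498.5,-352,.458),(472.5,257.5,1.56),"ov1")
E
```

```text
(no output)
```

View pics/ov1.png

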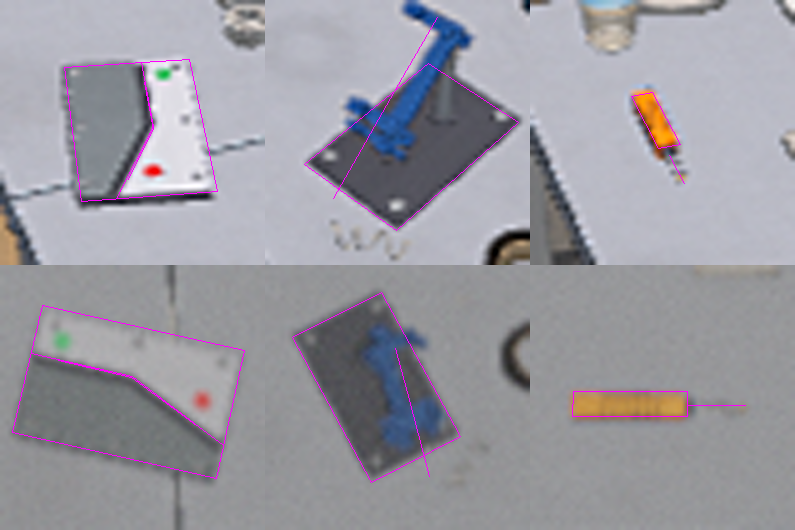

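```bash
cat > pl.py <<'E'
from h import *
def pose(p,Rm): T=np.eye(4);T[:3,:3]=Rm;T[:3,3]=p;return T
def cur():
    o=r.get_obs(); return pose(o["tcp_pos"],R.from_rotvec(o["orientation"]).as_matrix())
def down(az,tilt=0):
    """tool x toward azimuth az (deg) with z down, then tool turned about its y so z leans toward x by tilt deg"""
    a=np.deg2rad(az); x=np.array([np.cos(a),np.sin(a),0]); z=np.array([0,0,-1.]); y=np.cross(z,x)
    return np.c_[x,y,z]@R.from_euler("y",tilt,degrees=True).as_matrix()
def plan(wps,T=None,straight=False):
    """wps: (pos,Rot,rows). prints tool-axis steps; per waypoint constant screw, or straight line"""
    T=cur() if T is None else T
    print("start",np.round(T[:3,3],4),"t",round(r.get_obs()["clock"],2))
    for p,Rm,n in wps:
        G=pose(p,Rm)
        rv=R.from_matrix(T[:3,:3].T@Rm).as_rotvec()/n
        if straight or np.linalg.norm(rv)<1e-3:
            for k in range(n):
                Rn=T[:3,:3]@R.from_rotvec(rv).as_matrix(); pn=T[:3,3]+(G[:3,3]-T[:3,3])/(n-k)
                d=T[:3,:3].T@(pn-T[:3,3])
                if np.linalg.norm(rv)>1e-3 or k==0: print(k if np.linalg.norm(rv)>1e-3 else f"x{n}",np.round(d*1e3,1),np.round(np.rad2deg(rv),2))
                T=pose(pn,Rn)
        else:
            from scipy.linalg import logm
            X=np.real(logm(np.linalg.inv(T)@G))/n
            from scipy.linalg import expm
            D=expm(X); print(f"screw x{n}",np.round(D[:3,3]*1e3,1),np.round(np.rad2deg(rv),2)); T=G
    return T
E
python3 -c "
from pl import *
D=down(89.4)
plan([((.4725,.2575,.34),D,13),((.4725,.2575,.22),D,7)])"
```

```text
start [0.2905 0.6093 0.4047] t 3.3
screw x13 [-31.9  -4.    5. ] [-0.    0.    5.01]
x7 [ 0.   0.  17.1] [0. 0. 0.]
```

Request:
arm_command:
  plan:
    - {"tx":-0.0319,"ty":-0.004,"tz":0.005,"az":5.01,"claw":0}
    - {"tx":-0.0319,"ty":-0.004,"tz":0.005,"az":5.01,"claw":0}
    - {"tx":-0.0319,"ty":-0.004,"tz":0.005,"az":5.01,"claw":0}
    - {"tx":-0.0319,"ty":-0.004,"tz":0.005,"az":5.01,"claw":0}
    - {"tx":-0.0319,"ty":-0.004,"tz":0.005,"az":5.01,"claw":0}
    - {"tx":-0.0319,"ty":-0.004,"tz":0.005,"az":5.01,"claw":0}
    - {"tx":-0.0319,"ty":-0.004,"tz":0.005,"az":5.01,"claw":0}
    - {"tx":-0.0319,"ty":-0.004,"tz":0.005,"az":5.01,"claw":0}
    - {"tx":-0.0319,"ty":-0.004,"tz":0.005,"az":5.01,"claw":0}
    - {"tx":-0.0319,"ty":-0.004,"tz":0.005,"az":5.01,"claw":0}
  squeeze: 60

```text
invalid input at $.plan[0]: expected keys claw, tx, ty, tz, ax, ay, az
```

Request:
arm_command:
  plan:
    - {"tx":-0.0319,"ty":-0.004,"tz":0.005,"az":5.01,"claw":0}
    - {"tx":-0.0319,"ty":-0.004,"tz":0.005,"az":5.01,"claw":0}
    - {"tx":-0.0319,"ty":-0.004,"tz":0.005,"az":5.01,"claw":0}
    - {"tz":0.0171,"claw":0}
    - {"tz":0.0171,"claw":0}
    - {"tz":0.0171,"claw":0}
    - {"tz":0.0171,"claw":0}
    - {"tz":0.0171,"claw":0}
    - {"tz":0.0171,"claw":0}
    - {"tz":0.0171,"claw":0}

```text
invalid input at $.plan[0]: expected keys claw, tx, ty, tz, ax, ay, az
```

```bash
python3 -c "
from pl import *
D=down(89.4); o=r.get_obs(); print(np.round(o['joints'],3),o['contact_force'],cur())
plan([((.4725,.2575,.178),D,5)])"
```

```text
[-1.234  0.477  0.022  1.555 -0.012  1.109 -0.083] [ 0.31436393 -0.46016938 -0.12289569] [[-9.02659062e-01  4.30356384e-01  5.70669962e-06  2.90459006e-01]
 [ 4.30356384e-01  9.02659062e-01 -1.15660688e-05  6.09321615e-01]
 [-1.01287357e-05 -7.98430223e-06 -1.00000000e+00  4.04705149e-01]
 [ 0.00000000e+00  0.00000000e+00  0.00000000e+00  1.00000000e+00]]
start [0.2905 0.6093 0.4047] t 3.3
screw x5 [-81.9 -16.1  45.3] [-0.    0.   13.02]
```

All seven keys needed.

Request:
arm_command:
  plan:
    - {"tx":-0.0319,"ty":-0.004,"tz":0.005,"ax":0,"ay":0,"az":5.01,"claw":0}
    - {"tx":-0.0319,"ty":-0.004,"tz":0.005,"ax":0,"ay":0,"az":5.01,"claw":0}
    - {"tx":-0.0319,"ty":-0.004,"tz":0.005,"ax":0,"ay":0,"az":5.01,"claw":0}
    - {"tx":-0.0319,"ty":-0.004,"tz":0.005,"ax":0,"ay":0,"az":5.01,"claw":0}
    - {"tx":-0.0319,"ty":-0.004,"tz":0.005,"ax":0,"ay":0,"az":5.01,"claw":0}
    - {"tx":-0.0319,"ty":-0.004,"tz":0.005,"ax":0,"ay":0,"az":5.01,"claw":0}
    - {"tx":-0.0319,"ty":-0.004,"tz":0.005,"ax":0,"ay":0,"az":5.01,"claw":0}
    - {"tx":-0.0319,"ty":-0.004,"tz":0.005,"ax":0,"ay":0,"az":5.01,"claw":0}
    - {"tx":-0.0319,"ty":-0.004,"tz":0.005,"ax":0,"ay":0,"az":5.01,"claw":0}
    - {"tx":-0.0319,"ty":-0.004,"tz":0.005,"ax":0,"ay":0,"az":5.01,"claw":0}
  squeeze: 60

```text
clock: 4.13
tcp_pos: [0.4691, 0.3521, 0.3547]
orientation: [1.931, 2.478, 0.001]
contact_force: [0.9, -0.1, 0.4]
grip_width: 0.0855
gripper_force: 0.0
```

Request:
arm_command:
  plan:
    - {"tx":-0.0319,"ty":-0.004,"tz":0.005,"ax":0,"ay":0,"az":5.01,"claw":0}
    - {"tx":-0.0319,"ty":-0.004,"tz":0.005,"ax":0,"ay":0,"az":5.01,"claw":0}
    - {"tx":-0.0319,"ty":-0.004,"tz":0.005,"ax":0,"ay":0,"az":5.01,"claw":0}
    - {"tx":0,"ty":0,"tz":0.0171,"ax":0,"ay":0,"az":0,"claw":0}
    - {"tx":0,"ty":0,"tz":0.0171,"ax":0,"ay":0,"az":0,"claw":0}
    - {"tx":0,"ty":0,"tz":0.0171,"ax":0,"ay":0,"az":0,"claw":0}
    - {"tx":0,"ty":0,"tz":0.0171,"ax":0,"ay":0,"az":0,"claw":0}
    - {"tx":0,"ty":0,"tz":0.0171,"ax":0,"ay":0,"az":0,"claw":0}
    - {"tx":0,"ty":0,"tz":0.0171,"ax":0,"ay":0,"az":0,"claw":0}
    - {"tx":0,"ty":0,"tz":0.0171,"ax":0,"ay":0,"az":0,"claw":0}

```text
clock: 4.97
tcp_pos: [0.4722, 0.2577, 0.2194]
orientation: [-2.233, -2.21, -0.001]
contact_force: [0.2, -1.0, -0.1]
grip_width: 0.0858
gripper_force: 0.0
```

```bash
python3 -c "
from pl import *
D=down(89.4); o=r.get_obs(); print(np.round(o['joints'],3),o['contact_force'],cur())
plan([((.4725,.2575,.178),D,5)])"
```

```text
[-0.838  0.525  0.282  2.039 -0.246  0.609 -0.399] [ 0.23331465 -1.04257426 -0.09176317] [[ 1.06271340e-02  9.99943420e-01  4.69012696e-04  4.72170146e-01]
 [ 9.99943414e-01 -1.06273574e-02  4.76527367e-04  2.57715217e-01]
 [ 4.81484771e-04  4.63922036e-04 -9.99999776e-01  2.19380722e-01]
 [ 0.00000000e+00  0.00000000e+00  0.00000000e+00  1.00000000e+00]]
start [0.4722 0.2577 0.2194] t 4.97
x5 [-0.   0.1  8.3] [ 0.01 -0.01 -0.  ]
```

Request:
arm_command:
  plan:
    - {"tx":0,"ty":0,"tz":0.0083,"ax":0,"ay":0,"az":0,"claw":0}
    - {"tx":0,"ty":0,"tz":0.0083,"ax":0,"ay":0,"az":0,"claw":0}
    - {"tx":0,"ty":0,"tz":0.0083,"ax":0,"ay":0,"az":0,"claw":0}
    - {"tx":0,"ty":0,"tz":0.0083,"ax":0,"ay":0,"az":0,"claw":0}
    - {"tx":0,"ty":0,"tz":0.0083,"ax":0,"ay":0,"az":0,"claw":0}
    - {"tx":0,"ty":0,"tz":0,"ax":0,"ay":0,"az":0,"claw":1}
    - {"tx":0,"ty":0,"tz":0,"ax":0,"ay":0,"az":0,"claw":1}
    - {"tx":0,"ty":0,"tz":0,"ax":0,"ay":0,"az":0,"claw":1}
    - {"tx":0,"ty":0,"tz":0,"ax":0,"ay":0,"az":0,"claw":1}
    - {"tx":0,"ty":0,"tz":0,"ax":0,"ay":0,"az":0,"claw":1}
  squeeze: 60

```text
clock: 5.8
tcp_pos: [0.4723, 0.2576, 0.179]
orientation: [2.233, 2.209, 0.001]
contact_force: [1.0, 0.2, -0.3]
grip_width: 0.0254
gripper_force: 0.0
```

Request:
arm_command:
  plan:
    - {"tx":0,"ty":0,"tz":0,"ax":0,"ay":0,"az":0,"claw":1}
    - {"tx":0,"ty":0,"tz":0,"ax":0,"ay":0,"az":0,"claw":1}
    - {"tx":0,"ty":0,"tz":0,"ax":0,"ay":0,"az":0,"claw":1}
    - {"tx":0,"ty":0,"tz":0,"ax":0,"ay":0,"az":0,"claw":1}
    - {"tx":0,"ty":0,"tz":-0.01,"ax":0,"ay":0,"az":0,"claw":1}
    - {"tx":0,"ty":0,"tz":-0.02,"ax":0,"ay":0,"az":0,"claw":1}
    - {"tx":0,"ty":0,"tz":-0.03,"ax":0,"ay":0,"az":0,"claw":1}
    - {"tx":0,"ty":0,"tz":-0.03,"ax":0,"ay":0,"az":0,"claw":1}
    - {"tx":0,"ty":0,"tz":-0.03,"ax":0,"ay":0,"az":0,"claw":1}
    - {"tx":0,"ty":0,"tz":-0.03,"ax":0,"ay":0,"az":0,"claw":1}

```text
clock: 6.63
tcp_pos: [0.4717, 0.2571, 0.3303]
orientation: [-2.234, -2.209, 0.001]
contact_force: [0.3, -0.1, -1.2]
grip_width: 0.0184
gripper_force: 59.1
```

```bash
cat > tipchk.py <<'E'
from pl import *
def tips(k=2):
    T=cur(); out=[]
    for c in("side","top"):
        for i in range(k):
            r.grab_frame(c)
            for n in("probe","probe_tip"):
                for x in r.tip_of(n,c)[:2]:
                    w=c2w(c,x["location"]); l=T[:3,:3].T@(w-T[:3,3])
                    if np.linalg.norm(l-[0,0,.165])<.13: print(c,n,"world",np.round(w*1e3,1),"tool",np.round(l*1e3,1),round(x["confidence"],2))
E
python3 -c "
from tipchk import *
tips(1); o=r.get_obs(); print(o['grip_width'],o['contact_force'],np.round(cur(),3).tolist())
# rest
q=np.deg2rad(26.3); c,s=np.cos(q),np.sin(q); mid=np.array([.4833,-.3595,.084]); az=26.3
n=np.array([-.707*c,-.707*s,.707]); S=down(az,-45); S2=down(az,45); print(S[:,2],S2[:,2],n)
"
```

```text
side probe world [476.7 260.1 164. ] tool [  3.1   5.  166.3] 0.52
side probe_tip world [469.3 166.2 166. ] tool [-90.9  -1.3 164.4] 0.53
top probe_tip world [474.4 167.2 163.1] tool [-89.9   3.8 167.3] 0.36
0.018149575525195364 [-0.58798585  0.63568617 -1.44765152] [[0.011, 1.0, -0.002, 0.471], [1.0, -0.011, -0.001, 0.257], [-0.001, -0.002, -1.0, 0.328], [0.0, 0.0, 0.0, 1.0]]
[-0.63391163 -0.31329864 -0.70710678] [ 0.63391163  0.31329864 -0.70710678] [-0.63381591 -0.31325133  0.707     ]
```

```bash
python3 -c "
from pl import *
mid=np.array([.4833,-.3595,.084]); az=26.3; S=down(az,45); n=-S[:,2]; u=S[:,0]; print(u)
plan([((.48,-.08,.36),down(55,10),10),(mid+n*.2285+u*.0025,S,13)])
"
```

```text
[0.63391163 0.31329864 0.70710678]
start [0.4714 0.2573 0.3277] t 6.93
screw x10 [-32.3  10.4  -5.7] [-0.31  0.98  3.43]
screw x13 [-27.9  12.6  -3.5] [-1.04  2.64  1.99]
```

Request:
arm_command:
  plan:
    - {"tx":-0.0323,"ty":0.0104,"tz":-0.0057,"ax":-0.31,"ay":0.98,"az":3.43,"claw":1}
    - {"tx":-0.0323,"ty":0.0104,"tz":-0.0057,"ax":-0.31,"ay":0.98,"az":3.43,"claw":1}
    - {"tx":-0.0323,"ty":0.0104,"tz":-0.0057,"ax":-0.31,"ay":0.98,"az":3.43,"claw":1}
    - {"tx":-0.0323,"ty":0.0104,"tz":-0.0057,"ax":-0.31,"ay":0.98,"az":3.43,"claw":1}
    - {"tx":-0.0323,"ty":0.0104,"tz":-0.0057,"ax":-0.31,"ay":0.98,"az":3.43,"claw":1}
    - {"tx":-0.0323,"ty":0.0104,"tz":-0.0057,"ax":-0.31,"ay":0.98,"az":3.43,"claw":1}
    - {"tx":-0.0323,"ty":0.0104,"tz":-0.0057,"ax":-0.31,"ay":0.98,"az":3.43,"claw":1}
    - {"tx":-0.0323,"ty":0.0104,"tz":-0.0057,"ax":-0.31,"ay":0.98,"az":3.43,"claw":1}
    - {"tx":-0.0323,"ty":0.0104,"tz":-0.0057,"ax":-0.31,"ay":0.98,"az":3.43,"claw":1}
    - {"tx":-0.0323,"ty":0.0104,"tz":-0.0057,"ax":-0.31,"ay":0.98,"az":3.43,"claw":1}

```text
clock: 7.77
tcp_pos: [0.4802, -0.0809, 0.3596]
orientation: [-2.709, -1.404, -0.239]
contact_force: [0.6, -0.5, -0.0]
grip_width: 0.0186
gripper_force: 59.0
```

Request:
arm_command:
  plan:
    - {"tx":-0.0279,"ty":0.0126,"tz":-0.0035,"ax":-1.04,"ay":2.64,"az":1.99,"claw":1}
    - {"tx":-0.0279,"ty":0.0126,"tz":-0.0035,"ax":-1.04,"ay":2.64,"az":1.99,"claw":1}
    - {"tx":-0.0279,"ty":0.0126,"tz":-0.0035,"ax":-1.04,"ay":2.64,"az":1.99,"claw":1}
    - {"tx":-0.0279,"ty":0.0126,"tz":-0.0035,"ax":-1.04,"ay":2.64,"az":1.99,"claw":1}
    - {"tx":-0.0279,"ty":0.0126,"tz":-0.0035,"ax":-1.04,"ay":2.64,"az":1.99,"claw":1}
    - {"tx":-0.0279,"ty":0.0126,"tz":-0.0035,"ax":-1.04,"ay":2.64,"az":1.99,"claw":1}
    - {"tx":-0.0279,"ty":0.0126,"tz":-0.0035,"ax":-1.04,"ay":2.64,"az":1.99,"claw":1}
    - {"tx":-0.0279,"ty":0.0126,"tz":-0.0035,"ax":-1.04,"ay":2.64,"az":1.99,"claw":1}
    - {"tx":-0.0279,"ty":0.0126,"tz":-0.0035,"ax":-1.04,"ay":2.64,"az":1.99,"claw":1}
    - {"tx":-0.0279,"ty":0.0126,"tz":-0.0035,"ax":-1.04,"ay":2.64,"az":1.99,"claw":1}

```text
clock: 8.6
tcp_pos: [0.382, -0.3607, 0.29]
orientation: [-2.72, -0.81, -0.929]
contact_force: [1.0, -0.4, -0.3]
grip_width: 0.0185
gripper_force: 59.1
```

```bash
python3 -c "
from pl import *
mid=np.array([.4833,-.3595,.084]); az=26.3; S=down(az,45); n=-S[:,2]; u=S[:,0]; print(np.round(r.get_obs()['joints'],3))
plan([(mid+n*.2285+u*.0025,S,5)])
"
```

```text
[ 0.392  0.452  0.525  2.101 -1.185  0.957  0.754]
start [ 0.382  -0.3607  0.29  ] t 8.6
screw x5 [-16.5   7.7  -2.6] [-0.61  1.53  1.16]
```

Request:
arm_command:
  plan:
    - {"tx":-0.0165,"ty":0.0077,"tz":-0.0026,"ax":-0.61,"ay":1.53,"az":1.16,"claw":1}
    - {"tx":-0.0165,"ty":0.0077,"tz":-0.0026,"ax":-0.61,"ay":1.53,"az":1.16,"claw":1}
    - {"tx":-0.0165,"ty":0.0077,"tz":-0.0026,"ax":-0.61,"ay":1.53,"az":1.16,"claw":1}
    - {"tx":-0.0165,"ty":0.0077,"tz":-0.0026,"ax":-0.61,"ay":1.53,"az":1.16,"claw":1}
    - {"tx":-0.0165,"ty":0.0077,"tz":-0.0026,"ax":-0.61,"ay":1.53,"az":1.16,"claw":1}
    - {"tx":0,"ty":0,"tz":0,"ax":0,"ay":0,"az":0,"claw":1}
    - {"tx":0,"ty":0,"tz":0,"ax":0,"ay":0,"az":0,"claw":1}
    - {"tx":0,"ty":0,"tz":0,"ax":0,"ay":0,"az":0,"claw":1}
    - {"tx":0,"ty":0,"tz":0,"ax":0,"ay":0,"az":0,"claw":1}
    - {"tx":0,"ty":0,"tz":0,"ax":0,"ay":0,"az":0,"claw":1}

```text
clock: 9.43
tcp_pos: [0.3422, -0.4286, 0.2492]
orientation: [-2.679, -0.633, -1.109]
contact_force: [0.5, -0.2, -0.8]
grip_width: 0.0183
gripper_force: 59.1
```

```bash
python3 -c "
from tipchk import *
mid=np.array([.4833,-.3595,.084]); az=26.3; S=down(az,45); n=-S[:,2]; u=S[:,0]; print(np.round(r.get_obs()['joints'],3))
plan([(mid+n*.2285+u*.0025,S,1),(mid+n*.1685+u*.0025,S,10)])
tips(1)
for c in ('side','top'):
  r.grab_frame(c)
  for nn in('rest_mid','rest_tip'):
    print(c,nn,[(np.round(c2w(c,x['location'])*1e3,1).tolist(),round(x['confidence'],2)) for x in r.tip_of(nn,c)[:1]])
"
```

```text
[ 0.619  0.582  0.466  2.057 -1.326  1.081  0.911]
start [ 0.3422 -0.4286  0.2492] t 9.43
screw x1 [-3.2  0.6 -0.6] [-0.09  0.04  0.24]
x10 [ 0. -0.  6.] [0. 0. 0.]
side probe world [ 453.7 -374.8  131.8] tool [  4.7   1.5 170.5] 0.55
side probe_tip world [ 393.3 -406.2   75.9] tool [-83.    2.5 162. ] 0.55
top probe world [ 451.2 -379.8  137.1] tool [  5.2   4.8 163.6] 0.41
side rest_mid [([487.6, -358.2, 87.6], 0.67)]
side rest_tip [([426.7, -384.8, 18.6], 0.61)]
top rest_mid [([483.2, -358.4, 80.9], 0.56)]
top rest_tip [([427.5, -387.5, 25.9], 0.87)]
```

Request:
arm_command:
  plan:
    - {"tx":-0.0045,"ty":0.0006,"tz":-0.0006,"ax":-0.09,"ay":0.04,"az":0.24,"claw":1}
    - {"tx":0,"ty":0,"tz":0.005,"ax":0,"ay":0,"az":0,"claw":1}
    - {"tx":0,"ty":0,"tz":0.005,"ax":0,"ay":0,"az":0,"claw":1}
    - {"tx":0,"ty":0,"tz":0.005,"ax":0,"ay":0,"az":0,"claw":1}
    - {"tx":0,"ty":0,"tz":0.005,"ax":0,"ay":0,"az":0,"claw":1}
    - {"tx":0,"ty":0,"tz":0.005,"ax":0,"ay":0,"az":0,"claw":1}
    - {"tx":0,"ty":0,"tz":0.005,"ax":0,"ay":0,"az":0,"claw":1}
    - {"tx":0,"ty":0,"tz":0.005,"ax":0,"ay":0,"az":0,"claw":1}
    - {"tx":0,"ty":0,"tz":0.003,"ax":0,"ay":0,"az":0,"claw":1}
    - {"tx":0,"ty":0,"tz":0,"ax":0,"ay":0,"az":0,"claw":1}

```text
clock: 10.87
tcp_pos: [0.3628, -0.4194, 0.2189]
orientation: [-2.68, -0.623, -1.11]
contact_force: [-0.3, 0.2, -0.5]
grip_width: 0.0184
gripper_force: 59.1
```

```bash
python3 -c "
from tipchk import *
from ov import proj
mid=np.array([.4833,-.3595,.084]); az=26.3; S=down(az,45); n=-S[:,2]; u=S[:,0]
plan([(mid+n*.1685+u*.001,S,5)])
T=cur(); ims=[]
for c in('side','top'):
    im=look(c,c+'1'); m=proj(c,mid)[0].astype(int)
    a=im[m[1]-30:m[1]+30,m[0]-32:m[0]+32,::-1]; a=cv2.resize(a,None,fx=6,fy=6,interpolation=2)
    for L in(np.array([[-.09,0,.1685],[.045,0,.1685]])@T[:3,:3].T+T[:3,3], mid+np.outer([-.09,.045],u)):
        cv2.polylines(a,[np.round((proj(c,L)+.5-m+[32,30])*6).astype(int)],False,(255,0,255),1)
    ims.append(a)
cv2.imwrite('pics/r1.png',np.hstack(ims))
"
```

```text
start [ 0.3628 -0.4194  0.2189] t 10.87
x5 [ 0.2 -0.1  4.4] [ 0.01 -0.   -0.02]
```

View pics/r1.png

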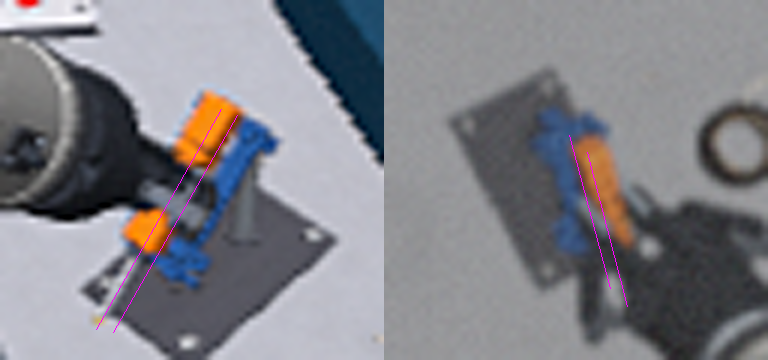

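Request:
arm_command:
  plan:
    - {"tx":0,"ty":0,"tz":0.003,"ax":0,"ay":0,"az":0,"claw":1}
    - {"tx":0,"ty":0,"tz":0.003,"ax":0,"ay":0,"az":0,"claw":1}
    - {"tx":0,"ty":0,"tz":0.003,"ax":0,"ay":0,"az":0,"claw":1}
    - {"tx":0,"ty":0,"tz":0.003,"ax":0,"ay":0,"az":0,"claw":1}
    - {"tx":0,"ty":0,"tz":0.002,"ax":0,"ay":0,"az":0,"claw":1}
    - {"tx":0,"ty":0,"tz":0.002,"ax":0,"ay":0,"az":0,"claw":1}
    - {"tx":0,"ty":0,"tz":0.001,"ax":0,"ay":0,"az":0,"claw":1}
    - {"tx":0,"ty":0,"tz":0.001,"ax":0,"ay":0,"az":0,"claw":1}
    - {"tx":0,"ty":0,"tz":0,"ax":0,"ay":0,"az":0,"claw":1}
    - {"tx":0,"ty":0,"tz":0,"ax":0,"ay":0,"az":0,"claw":1}

```text
clock: 11.8
tcp_pos: [0.3739, -0.4142, 0.2066]
orientation: [-2.681, -0.623, -1.11]
contact_force: [0.3, -0.0, -0.5]
grip_width: 0.0184
gripper_force: 59.1
```

```bash
cat > st.py <<'E'
from pl import *
def st(mid=np.array([.4833,-.3595,.084]),az=26.3):
    S=down(az,45); T=cur(); o=r.get_obs()
    c=T[:3,3]+T[:3,2]*.1685-mid
    print("t",round(o["clock"],2),"off u,y,n mm",np.round(np.c_[S[:,0],S[:,1],-S[:,2]].T@c*1e3,1),"F tool",np.round(T[:3,:3].T@o["contact_force"],1),"M",np.round(T[:3,:3].T@o["moment"],2),"w",round(o["grip_width"],4),"z",round(T[2,3],4))
if __name__=="__main__": st()
E
python3 st.py
```

```text
t 11.8 off u,y,n mm [0.1 0.8 4.7] F tool [-0.2  0.2  0.6] M [ 0.01 -0.88  0.05] w 0.0184 z 0.2066
```

Request:
arm_command:
  plan:
    - {"tx":0.001,"ty":-0.0005,"tz":0.001,"ax":0,"ay":0,"az":0,"claw":1}
    - {"tx":0,"ty":0,"tz":0.001,"ax":0,"ay":0,"az":0,"claw":1}
    - {"tx":0,"ty":0,"tz":0.001,"ax":0,"ay":0,"az":0,"claw":1}
    - {"tx":0,"ty":0,"tz":0.001,"ax":0,"ay":0,"az":0,"claw":1}
    - {"tx":0,"ty":0,"tz":0,"ax":0,"ay":0,"az":0,"claw":1}
    - {"tx":0,"ty":0,"tz":0,"ax":0,"ay":0,"az":0,"claw":1}
    - {"tx":0,"ty":0,"tz":0,"ax":0,"ay":0,"az":0,"claw":1}
    - {"tx":0,"ty":0,"tz":0,"ax":0,"ay":0,"az":0,"claw":1}
    - {"tx":0,"ty":0,"tz":0,"ax":0,"ay":0,"az":0,"claw":1}
    - {"tx":0,"ty":0,"tz":0,"ax":0,"ay":0,"az":0,"claw":1}

```text
clock: 12.63
tcp_pos: [0.3768, -0.4122, 0.2045]
orientation: [-2.681, -0.623, -1.11]
contact_force: [-0.1, 0.2, -1.2]
grip_width: 0.0184
gripper_force: 59.1
```

```bash
python3 st.py
```

```text
t 12.63 off u,y,n mm [1.1 0.3 0.7] F tool [-0.9 -0.2  0.9] M [ 0.   -0.85  0.  ] w 0.0184 z 0.2045
```

Request:
arm_command:
  plan:
    - {"tx":0,"ty":0,"tz":0.0005,"ax":0,"ay":0,"az":0,"claw":1}
    - {"tx":0,"ty":0,"tz":0.0005,"ax":0,"ay":0,"az":0,"claw":1}
    - {"tx":0,"ty":0,"tz":0.0005,"ax":0,"ay":0,"az":0,"claw":1}
    - {"tx":0,"ty":0,"tz":0.0005,"ax":0,"ay":0,"az":0,"claw":1}
    - {"tx":0,"ty":0,"tz":0,"ax":0,"ay":0,"az":0,"claw":1}
    - {"tx":0,"ty":0,"tz":0,"ax":0,"ay":0,"az":0,"claw":1}
    - {"tx":0,"ty":0,"tz":0,"ax":0,"ay":0,"az":0,"claw":1}
    - {"tx":0,"ty":0,"tz":0,"ax":0,"ay":0,"az":0,"claw":1}
    - {"tx":0,"ty":0,"tz":0,"ax":0,"ay":0,"az":0,"claw":1}
    - {"tx":0,"ty":0,"tz":0,"ax":0,"ay":0,"az":0,"claw":1}

```text
clock: 13.47
tcp_pos: [0.3778, -0.4116, 0.2033]
orientation: [-2.681, -0.623, -1.11]
contact_force: [-4.9, -0.3, 5.5]
grip_width: 0.0187
gripper_force: 60.0
```

```bash
python3 st.py
```

```text
t 13.47 off u,y,n mm [ 1.1  0.2 -0.9] F tool [ 0.7 -1.9 -7.1] M [ 0.5  -0.55 -0.07] w 0.0187 z 0.2033
```

Request:
arm_command:
  plan:
    - {"tx":-0.0005,"ty":0,"tz":-0.0003,"ax":0,"ay":0,"az":0,"claw":1}
    - {"tx":-0.0005,"ty":0,"tz":0,"ax":0,"ay":0,"az":0,"claw":1}
    - {"tx":-0.0005,"ty":0,"tz":0,"ax":0,"ay":0,"az":0,"claw":1}
    - {"tx":-0.0005,"ty":0,"tz":0,"ax":0,"ay":0,"az":0,"claw":1}
    - {"tx":-0.0005,"ty":0,"tz":0,"ax":0,"ay":0,"az":0,"claw":1}
    - {"tx":0,"ty":0,"tz":0,"ax":0,"ay":0,"az":0,"claw":1}
    - {"tx":0,"ty":0,"tz":0,"ax":0,"ay":0,"az":0,"claw":1}
    - {"tx":0,"ty":0,"tz":0,"ax":0,"ay":0,"az":0,"claw":1}
    - {"tx":0,"ty":0,"tz":0,"ax":0,"ay":0,"az":0,"claw":1}
    - {"tx":0,"ty":0,"tz":0,"ax":0,"ay":0,"az":0,"claw":1}

```text
clock: 14.3
tcp_pos: [0.3764, -0.4127, 0.2016]
orientation: [-2.682, -0.623, -1.11]
contact_force: [-1.6, -2.3, 4.0]
grip_width: 0.018
gripper_force: 59.8
```

```bash
python3 st.py
```

```text
t 14.3 off u,y,n mm [-1.4  0.7 -0.9] F tool [ 1.1  1.4 -4.5] M [-0.43 -0.41 -0.06] w 0.018 z 0.2016
```

Request:
arm_command:
  plan:
    - {"tx":-0.0005,"ty":0,"tz":-0.0003,"ax":0,"ay":0,"az":0,"claw":1}
    - {"tx":-0.0005,"ty":0,"tz":0,"ax":0,"ay":0,"az":0,"claw":1}
    - {"tx":-0.0005,"ty":0,"tz":0,"ax":0,"ay":0,"az":0,"claw":1}
    - {"tx":-0.0005,"ty":0,"tz":0,"ax":0,"ay":0,"az":0,"claw":1}
    - {"tx":-0.0005,"ty":0,"tz":0,"ax":0,"ay":0,"az":0,"claw":1}
    - {"tx":-0.0005,"ty":0,"tz":0,"ax":0,"ay":0,"az":0,"claw":1}
    - {"tx":0,"ty":0,"tz":0,"ax":0,"ay":0,"az":0,"claw":1}
    - {"tx":0,"ty":0,"tz":0,"ax":0,"ay":0,"az":0,"claw":1}
    - {"tx":0,"ty":0,"tz":0,"ax":0,"ay":0,"az":0,"claw":1}
    - {"tx":0,"ty":0,"tz":0,"ax":0,"ay":0,"az":0,"claw":1}

```text
clock: 15.13
tcp_pos: [0.3749, -0.4129, 0.2001]
orientation: [-2.678, -0.624, -1.113]
contact_force: [-1.8, 0.3, 8.3]
grip_width: 0.0182
gripper_force: 60.0
```

```bash
python3 st.py
```

```text
t 15.13 off u,y,n mm [-3.  -0.1 -0.9] F tool [ 4.8 -1.  -6.9] M [ 0.09  0.37 -0.02] w 0.0182 z 0.2001
```

Request:
arm_command:
  plan:
    - {"tx":0.001,"ty":0,"tz":-0.0005,"ax":0,"ay":0,"az":0,"claw":1}
    - {"tx":0,"ty":0,"tz":0,"ax":0,"ay":0,"az":0,"claw":0}
    - {"tx":0,"ty":0,"tz":0,"ax":0,"ay":0,"az":0,"claw":0}
    - {"tx":0,"ty":0,"tz":0,"ax":0,"ay":0,"az":0,"claw":0}
    - {"tx":0,"ty":0,"tz":0,"ax":0,"ay":0,"az":0,"claw":0}
    - {"tx":0,"ty":0,"tz":0,"ax":0,"ay":0,"az":0,"claw":0}
    - {"tx":0,"ty":0,"tz":-0.015,"ax":0,"ay":0,"az":0,"claw":0}
    - {"tx":0,"ty":0,"tz":-0.025,"ax":0,"ay":0,"az":0,"claw":0}
    - {"tx":0,"ty":0,"tz":-0.025,"ax":0,"ay":0,"az":0,"claw":0}
    - {"tx":0,"ty":0,"tz":-0.02,"ax":0,"ay":0,"az":0,"claw":0}

```text
clock: 15.97
tcp_pos: [0.3195, -0.4403, 0.2616]
orientation: [-2.682, -0.623, -1.109]
contact_force: [-0.7, 0.6, -0.6]
grip_width: 0.086
gripper_force: 0.0
```

```bash
python3 -c "
from pl import *
mid=np.array([.4833,-.3595,.084])
tgt=mid+[0,0,.25]
plan([(tgt,down(26.3),10)])
print(np.round(r.get_obs()['joints'],3))
for c in('side','top'):
    r.grab_frame(c)
    for nn in('probe','probe_tip'):
      print(c,nn,[(np.round(c2w(c,x['location'])*1e3,1).tolist(),round(x['confidence'],2)) for x in r.tip_of(nn,c)[:2]])
"
```

```text
start [ 0.3195 -0.4403  0.2616] t 15.97
screw x10 [20.1 -0.   1.1] [ 0.01 -4.49 -0.02]
[ 0.834  0.524  0.246  2.041 -1.201  1.002  0.84 ]
side probe [([488.4, -356.9, 82.7], 0.75)]
side probe_tip [([427.5, -388.5, 24.5], 0.56)]
top probe [([481.1, -362.1, 82.0], 0.51)]
top probe_tip [([425.4, -389.5, 24.1], 0.49), ([428.3, -387.5, 22.3], 0.45)]
```

Request:
arm_command:
  plan:
    - {"tx":0.0201,"ty":0,"tz":0.0011,"ax":0,"ay":-4.49,"az":0,"claw":0}
    - {"tx":0.0201,"ty":0,"tz":0.0011,"ax":0,"ay":-4.49,"az":0,"claw":0}
    - {"tx":0.0201,"ty":0,"tz":0.0011,"ax":0,"ay":-4.49,"az":0,"claw":0}
    - {"tx":0.0201,"ty":0,"tz":0.0011,"ax":0,"ay":-4.49,"az":0,"claw":0}
    - {"tx":0.0201,"ty":0,"tz":0.0011,"ax":0,"ay":-4.49,"az":0,"claw":0}
    - {"tx":0.0201,"ty":0,"tz":0.0011,"ax":0,"ay":-4.49,"az":0,"claw":0}
    - {"tx":0.0201,"ty":0,"tz":0.0011,"ax":0,"ay":-4.49,"az":0,"claw":0}
    - {"tx":0.0201,"ty":0,"tz":0.0011,"ax":0,"ay":-4.49,"az":0,"claw":0}
    - {"tx":0.0201,"ty":0,"tz":0.0011,"ax":0,"ay":-4.49,"az":0,"claw":0}
    - {"tx":0.0201,"ty":0,"tz":0.0011,"ax":0,"ay":-4.49,"az":0,"claw":0}

```text
clock: 17.1
tcp_pos: [0.4861, -0.3575, 0.3327]
orientation: [3.059, 0.715, -0.004]
contact_force: [0.5, -0.2, -0.4]
grip_width: 0.0853
gripper_force: 0.0
```

```bash
python3 -c "
from pl import *
from ov import proj
mid=np.array([.4833,-.3595,.084])
plan([(mid+[0,0,.16],down(26.3),7)])
ims=[]
for c in('side','top'):
    im=look(c,c+'2'); m=proj(c,mid)[0].astype(int)
    ims.append(cv2.resize(im[m[1]-30:m[1]+30,m[0]-32:m[0]+32,::-1],None,fx=6,fy=6,interpolation=2))
cv2.imwrite('pics/r2.png',np.hstack(ims))
"
```

```text
start [ 0.4861 -0.3575  0.3327] t 17.1
x7 [-0.5  0.1 12.7] [-0.    0.02  0.  ]
```

View pics/r2.png

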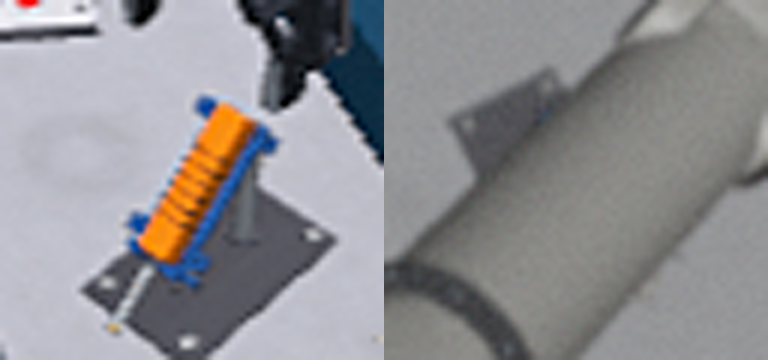

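Request:
arm_command:
  plan:
    - {"tx":-0.0005,"ty":0.0001,"tz":0.0111,"ax":0,"ay":0,"az":0,"claw":0}
    - {"tx":-0.0005,"ty":0.0001,"tz":0.0111,"ax":0,"ay":0,"az":0,"claw":0}
    - {"tx":-0.0005,"ty":0.0001,"tz":0.0111,"ax":0,"ay":0,"az":0,"claw":0}
    - {"tx":-0.0005,"ty":0.0001,"tz":0.0111,"ax":0,"ay":0,"az":0,"claw":0}
    - {"tx":-0.0005,"ty":0.0001,"tz":0.0111,"ax":0,"ay":0,"az":0,"claw":0}
    - {"tx":-0.0005,"ty":0.0001,"tz":0.0111,"ax":0,"ay":0,"az":0,"claw":0}
    - {"tx":-0.0005,"ty":0.0001,"tz":0.0111,"ax":0,"ay":0,"az":0,"claw":0}
    - {"tx":0,"ty":0,"tz":0.0111,"ax":0,"ay":0,"az":0,"claw":0}
    - {"tx":0,"ty":0,"tz":0,"ax":0,"ay":0,"az":0,"claw":0}
    - {"tx":0,"ty":0,"tz":0,"ax":0,"ay":0,"az":0,"claw":0.5}

```text
clock: 18.03
tcp_pos: [0.4814, -0.3614, 0.2436]
orientation: [-3.059, -0.711, -0.001]
contact_force: [0.2, 0.2, 0.6]
grip_width: 0.075
gripper_force: 0.0
```

Request:
arm_command:
  plan:
    - {"tx":0,"ty":0,"tz":0,"ax":0,"ay":0,"az":0,"claw":1}
    - {"tx":0,"ty":0,"tz":0,"ax":0,"ay":0,"az":0,"claw":1}
    - {"tx":0,"ty":0,"tz":0,"ax":0,"ay":0,"az":0,"claw":1}
    - {"tx":0,"ty":0,"tz":0,"ax":0,"ay":0,"az":0,"claw":1}
    - {"tx":0,"ty":0,"tz":0,"ax":0,"ay":0,"az":0,"claw":1}
    - {"tx":0,"ty":0,"tz":0,"ax":0,"ay":0,"az":0,"claw":1}
    - {"tx":0,"ty":0,"tz":0,"ax":0,"ay":0,"az":0,"claw":1}
    - {"tx":0,"ty":0,"tz":0,"ax":0,"ay":0,"az":0,"claw":1}
    - {"tx":0,"ty":0,"tz":0,"ax":0,"ay":0,"az":0,"claw":1}
    - {"tx":0,"ty":0,"tz":0,"ax":0,"ay":0,"az":0,"claw":1}
  squeeze: 90

```text
clock: 18.87
tcp_pos: [0.4818, -0.3615, 0.245]
orientation: [-3.06, -0.712, -0.003]
contact_force: [-0.2, 1.5, 6.4]
grip_width: 0.0186
gripper_force: 88.1
```

```bash
python3 -c "
from pl import *
o=r.get_obs(); T=cur(); print(T[:3,:3].T@o['contact_force'],o['grip_width'],o['gripper_force'],np.round(T,4).tolist(), T[:3,:3].T@(np.array([.4833,-.3595,.084])-T[:3,3]))"
```

```text
[ 0.46376596 -1.41572739 -6.40137788] 0.018602288432266228 88.05412888526917 [[0.8974, 0.4412, 0.0021, 0.4818], [0.4412, -0.8974, 0.0007, -0.3615], [0.0022, 0.0003, -1.0, 0.245], [0.0, 0.0, 0.0, 1.0]] [ 0.0019114  -0.00119474  0.1609924 ]
```

Request:
arm_command:
  plan:
    - {"tx":-0.002,"ty":0,"tz":-0.002,"ax":0,"ay":0,"az":0,"claw":1}
    - {"tx":-0.004,"ty":0,"tz":-0.004,"ax":0,"ay":0,"az":0,"claw":1}
    - {"tx":-0.004,"ty":0,"tz":-0.004,"ax":0,"ay":0,"az":0,"claw":1}
    - {"tx":-0.005,"ty":0,"tz":-0.005,"ax":0,"ay":0,"az":0,"claw":1}
    - {"tx":-0.005,"ty":0,"tz":-0.005,"ax":0,"ay":0,"az":0,"claw":1}
    - {"tx":-0.005,"ty":0,"tz":-0.005,"ax":0,"ay":0,"az":0,"claw":1}
    - {"tx":-0.005,"ty":0,"tz":-0.005,"ax":0,"ay":0,"az":0,"claw":1}
    - {"tx":0,"ty":0,"tz":-0.025,"ax":0,"ay":0,"az":0,"claw":1}
    - {"tx":0,"ty":0,"tz":-0.025,"ax":0,"ay":0,"az":0,"claw":1}
    - {"tx":0,"ty":0,"tz":-0.025,"ax":0,"ay":0,"az":0,"claw":1}

```text
clock: 19.7
tcp_pos: [0.4536, -0.3751, 0.3503]
orientation: [-3.059, -0.709, -0.001]
contact_force: [0.1, 0.7, -0.3]
grip_width: 0.0182
gripper_force: 87.9
```

```bash
cat > seam.py <<'E'
from pl import *
TT=np.array([-62.4,0,225.3])/1e3
def cw(p,cov=(487,-56.5,-.24)):
    x,y,t=cov; c,s=np.cos(t),np.sin(t); return np.array([(c*p[0]-s*p[1]+x)/1e3,(s*p[0]+c*p[1]+y)/1e3,p[2]/1e3])
A1=76.25;A2=52.1
def tcp(p,az,tt=TT): return cw(p)-down(az)@tt
E
python3 -c "
from seam import *
T=cur();print(T[:3,3]+T[:3,:3]@TT, cw((12,60,9)),r.get_obs()['grip_width'])
plan([(tcp((12,60,45),A1)+[0,0,.02],down(A1),13),(tcp((12,60,45),A1),down(A1),3)])
from tipchk import tips; tips(1)
"
```

```text
[ 0.39757029 -0.40230062  0.12494838] [ 0.51291821 -0.00107215  0.009     ] 0.018235895777831333
start [ 0.4536 -0.3751  0.3503] t 19.7
screw x13 [ 30.  -18.1   4.6] [-0.   -0.   -3.86]
x3 [0.  0.  6.7] [0. 0. 0.]
side probe world [ 459.  -374.3  186.5] tool [  5.1   1.8 163.8] 0.55
side probe_tip world [ 396.9 -403.9  131.4] tool [-63.7   1.1 218.8] 0.47
```

Request:
arm_command:
  plan:
    - {"tx":0.03,"ty":-0.0181,"tz":0.0046,"ax":0,"ay":0,"az":-3.86,"claw":1}
    - {"tx":0.03,"ty":-0.0181,"tz":0.0046,"ax":0,"ay":0,"az":-3.86,"claw":1}
    - {"tx":0.03,"ty":-0.0181,"tz":0.0046,"ax":0,"ay":0,"az":-3.86,"claw":1}
    - {"tx":0.03,"ty":-0.0181,"tz":0.0046,"ax":0,"ay":0,"az":-3.86,"claw":1}
    - {"tx":0.03,"ty":-0.0181,"tz":0.0046,"ax":0,"ay":0,"az":-3.86,"claw":1}
    - {"tx":0.03,"ty":-0.0181,"tz":0.0046,"ax":0,"ay":0,"az":-3.86,"claw":1}
    - {"tx":0.03,"ty":-0.0181,"tz":0.0046,"ax":0,"ay":0,"az":-3.86,"claw":1}
    - {"tx":0.03,"ty":-0.0181,"tz":0.0046,"ax":0,"ay":0,"az":-3.86,"claw":1}
    - {"tx":0.03,"ty":-0.0181,"tz":0.0046,"ax":0,"ay":0,"az":-3.86,"claw":1}
    - {"tx":0.03,"ty":-0.0181,"tz":0.0046,"ax":0,"ay":0,"az":-3.86,"claw":1}

```text
clock: 20.83
tcp_pos: [0.5453, -0.0413, 0.3023]
orientation: [-2.649, -1.687, 0.0]
contact_force: [1.0, 0.6, 0.5]
grip_width: 0.0181
gripper_force: 87.8
```

Request:
arm_command:
  plan:
    - {"tx":0.03,"ty":-0.0181,"tz":0.0046,"ax":0,"ay":0,"az":-3.86,"claw":1}
    - {"tx":0.03,"ty":-0.0181,"tz":0.0046,"ax":0,"ay":0,"az":-3.86,"claw":1}
    - {"tx":0.03,"ty":-0.0181,"tz":0.0046,"ax":0,"ay":0,"az":-3.86,"claw":1}
    - {"tx":0,"ty":0,"tz":0.0067,"ax":0,"ay":0,"az":0,"claw":1}
    - {"tx":0,"ty":0,"tz":0.0067,"ax":0,"ay":0,"az":0,"claw":1}
    - {"tx":0,"ty":0,"tz":0.0067,"ax":0,"ay":0,"az":0,"claw":1}
    - {"tx":0,"ty":0,"tz":0,"ax":0,"ay":0,"az":0,"claw":1}
    - {"tx":0,"ty":0,"tz":0,"ax":0,"ay":0,"az":0,"claw":1}
    - {"tx":0,"ty":0,"tz":0,"ax":0,"ay":0,"az":0,"claw":1}
    - {"tx":0,"ty":0,"tz":0,"ax":0,"ay":0,"az":0,"claw":1}

```text
clock: 21.67
tcp_pos: [0.5282, 0.0594, 0.2701]
orientation: [2.471, 1.939, 0.003]
contact_force: [-0.2, -0.1, -1.1]
grip_width: 0.0184
gripper_force: 87.9
```

```bash
python3 -c "
from seam import *
from ov import proj
from tipchk import tips; 
T=cur();print(r.get_obs()['clock'],'tip',T[:3,3]+T[:3,:3]@TT,'want',cw((12,60,45)))
tips(2)
plan([(tcp((12,60,14),A1),down(A1),5)])
ims=[]
for c in('side','top'):
    im=look(c,c+'3'); tp=T[:3,3]+T[:3,:3]@TT; m=proj(c,tp)[0].astype(int)
    a=cv2.resize(im[m[1]-30:m[1]+30,m[0]-32:m[0]+32,::-1],None,fx=6,fy=6,interpolation=2)
    for L in(np.array([tp,T[:3,3]+T[:3,:3]@(TT+[.0955,0,-.0955])]),np.array([cw((12,60,9)),cw((12,0,9)),cw((-14,-58,9))])):
        cv2.polylines(a,[np.round((proj(c,L)+.5-m+[32,30])*6).astype(int)],False,(255,0,255),1)
    ims.append(a)
cv2.imwrite('pics/r3.png',np.hstack(ims))
"
```

```text
21.6667 tip [ 0.51379281 -0.00103163  0.04474179] want [ 0.51291821 -0.00107215  0.045     ]
side probe world [532.6  62.7 108.4] tool [  4.    3.3 161.7] 0.52
side probe_tip world [513.7  -2.5  49.5] tool [-63.9   0.3 220.5] 0.51
side probe_tip world [509.3 -20.2   8. ] tool [-8.21e+01  1.00e-01  2.62e+02] 0.18
side probe world [534.1  64.4 111. ] tool [  6.1   4.3 159.1] 0.63
side probe_tip world [511.4   1.1  49.4] tool [-60.9  -2.8 220.6] 0.61
start [0.5279 0.0604 0.2699] t 22.27
x5 [-0.2  0.   6.1] [ 0.01 -0.01  0.02]
```

View pics/r3.png

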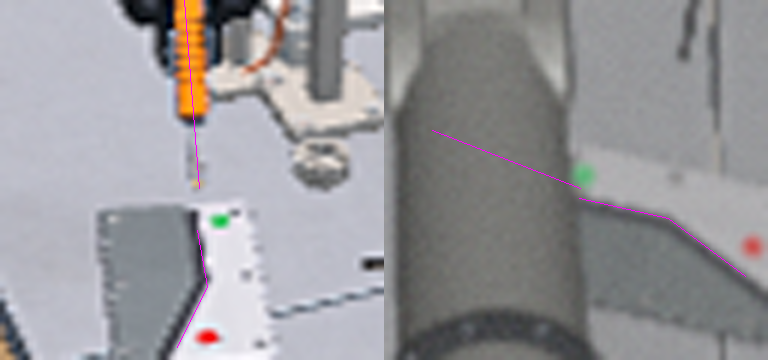

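```bash
python3 -c "
from seam import *
from ov import proj
d=np.arange(-14,15,2)
print(d)
B=np.array([12,0.]);
for c in('side','top'):
    g=cv2.cvtColor(cv2.imread(f'pics/{c}0.png'),cv2.COLOR_BGR2GRAY).astype(np.float32)
    for a,b in(((12,60),(12,6)),((9.5,-6),(-14,-58))):
        a,b=np.array(a,float),np.array(b,float); t=(b-a)/np.linalg.norm(b-a); nn=np.array([-t[1],t[0]])
        v=[]
        for e in d:
            P=np.array([cw((*(a+(b-a)*s+nn*e),11)) for s in np.linspace(0,1,60)]); q=proj(c,P).astype(np.float32)
            v.append(cv2.remap(g,q[:,:1],q[:,1:],cv2.INTER_LINEAR).mean())
        print(c,'n',nn.round(2),np.round(v).astype(int))
    # outline edges: profile across +-x edges and +-y edges at z=12
    for nm,f in(('x+',lambda s,e:(52+e,-60+120*s,12)),('x-',lambda s,e:(-52+e,-60+120*s,12)),('y+',lambda s,e:(25+20*s,82+e,12)),('y-',lambda s,e:(-10+50*s,-82+e,12))):
        v=[]
        for e in d:
            q=proj(c,np.array([cw(f(s,e)) for s in np.linspace(0,1,60)])).astype(np.float32); v.append(cv2.remap(g,q[:,:1],q[:,1:],cv2.INTER_LINEAR).mean())
        print(c,nm,np.round(v).astype(int))
"
```

```text
[-14 -12 -10  -8  -6  -4  -2   0   2   4   6   8  10  12  14]
side n [1. 0.] [135 135 132 118 101  83  72  96 149 193 217 224 225 223 222]
side n [ 0.91 -0.41] [141 140 125 100  79  72  98 149 195 220 226 222 213 203 195]
side x+ [217 217 220 222 213 200 189 183 182 183 185 185 185 185 185]
side x- [185 186 188 187 171 147 133 128 130 136 138 137 136 136 135]
side y+ [176 176 177 190 202 214 220 214 208 200 195 191 187 186 186]
side y- [190 177 150 111  78  62  72 102 139 179 213 232 234 229 222]
top n [1. 0.] [115 112 106  99  92  92 102 121 142 159 168 171 172 171 171]
top n [ 0.91 -0.41] [118 116 110 100  91  90 100 121 143 160 169 172 170 167 164]
top x+ [170 170 168 165 160 154 150 149 149 149 150 150 151 151 151]
top x- [148 147 144 138 129 119 113 114 116 117 118 118 117 117 117]
top y+ [158 162 167 169 166 158 149 144 146 148 150 150 151 151 151]
top y- [150 150 151 150 149 146 144 145 154 163 169 171 170 169 167]
```

```bash
python3 -c "
from seam import *
from ov import proj
T=cur(); tp=T[:3,3]+T[:3,:3]@TT; ax=T[:3,:3]@np.array([.7071,0,-.7071])
a=cv2.imread('pics/side0.png').astype(float);b=cv2.imread('pics/side3.png').astype(float)
D=np.abs(b-a).sum(2); print('pred tip',proj('side',tp)[0],'shaft 20mm up',proj('side',tp+ax*.02)[0],proj('side',tp+ax*.04)[0])
c0,r0=proj('side',tp)[0].round().astype(int)
for rr in range(r0-12,r0+5):
    w=D[rr,c0-6:c0+7].copy(); w[w<25]=0
    print(rr,D[rr,c0-5:c0+6].astype(int),'cen',round((w*np.arange(c0-6,c0+7)).sum()/max(w.sum(),1),2))
S=lambda e:proj('side',np.array([cw((12+e,60,11)),cw((12+e,82,12))]))
print('groove start px e=0',S(0)[0],'e=-3',S(-3)[0], 'next col dir',S(0))
g=cv2.imread('pics/side0.png').astype(int).sum(2)
q=S(0)[0].round().astype(int)
for rr in range(q[1]-3,q[1]+6): print(rr,q[0]-5,g[rr,q[0]-5:q[0]+6])
"
```

```text
pred tip [260.45689728 204.80608112] shaft 20mm up [260.09668626 199.9207629 ] [259.73787996 195.0544961 ]
193 [ 21  37 128 341 378 333 324  56  34  15  17] cen 259.35
194 [ 16  25  35 129 345 335 285  46  25  19  11] cen 259.71
195 [17 15 26 34 46 43  3 25 17 16 15] cen 259.18
196 [18 13 21 26 20 40 10 23 14 17 14] cen 259.21
197 [14 16 19 24 45 10 34 16 15 14 14] cen 259.86
198 [13 13 15 23 73 35 21 16 14  9 15] cen 259.32
199 [16 17 21 31 97 77 12 20 11  9 11] cen 259.22
200 [ 14  18  21  29 150  92  25  26  18  15  13] cen 259.59
201 [ 11  10  20  31  81  86 109  34  19  17  16] cen 260.1
202 [18 19 13 31 91 73 90 27 22 13 11] cen 259.97
203 [11 15 14 26 95 83 50  9 23 16 20] cen 259.62
204 [12 11 14 22 15 90 79 19 13 15 11] cen 260.47
205 [13 15 23 15 22 72 38 19 21 10 18] cen 260.35
206 [10  7 15 13 18  2 18 18 15 10 15] cen 0.0
207 [15 12 13 19 13 16 13 15 15 15 11] cen 0.0
208 [12  8 18 12  6 12 14 13  8  9  8] cen 0.0
209 [ 8 15 15 11 17  7 15 11 17 18 17] cen 0.0
groove start px e=0 [260.32411171 211.45188016] e=-3 [259.59587369 211.49632457] next col dir [[260.32411171 211.45188016]
 [259.73162014 207.96159491]]
208 255 [437 452 416 471 573 616 666 681 692 697 702]
209 255 [395 395 397 356 291 219 582 702 652 629 633]
210 255 [395 396 407 356 258 175 588 651 448 315 315]
211 255 [402 398 401 382 277 190 646 721 512 343 426]
212 255 [398 398 401 410 301 197 539 685 685 687 686]
213 255 [395 392 400 412 330 220 407 642 686 686 682]
214 255 [403 403 400 411 360 250 255 597 688 679 674]
215 255 [402 402 407 410 362 260 139 585 691 678 676]
216 255 [401 398 397 413 366 262 184 589 689 674 675]
```

```bash
sed -i 's/cov=(487,-56.5,-.24)/cov=(484.4,-55.9,-.24)/' seam.py; cat > s2.py <<'E'
from seam import *
def where():
    T=cur();o=r.get_obs(); w=T[:3,3]+T[:3,:3]@TT; d=w-cw((0,0,0)); t=-.24; c,s=np.cos(t),np.sin(t)
    print("t",round(o["clock"],2),"tip in cover mm",np.round(np.array([c*d[0]+s*d[1],-s*d[0]+c*d[1],d[2]])*1e3,1),"F tool",np.round(T[:3,:3].T@o["contact_force"],1),"M",np.round(T[:3,:3].T@o["moment"],2))
if __name__=="__main__": where()
E
python3 -c "
from s2 import *
where(); plan([(tcp((12,62,16),A1),down(A1),6),(tcp((12,62,9),A1),down(A1),7)])"
```

```text
t 22.37 tip in cover mm [14.9 61.1 44.5] F tool [0.1 0.6 1.1] M [ 0.02  0.01 -0.  ]
start [0.5279 0.0604 0.2698] t 22.37
x6 [ 0.2 -0.4  4.8] [ 0.01 -0.01  0.02]
x7 [0. 0. 1.] [-0. -0. -0.]
```

Request:
arm_command:
  plan:
    - {"tx":0.0002,"ty":-0.0005,"tz":0.0048,"ax":0,"ay":0,"az":0,"claw":1}
    - {"tx":0.0002,"ty":-0.0005,"tz":0.0048,"ax":0,"ay":0,"az":0,"claw":1}
    - {"tx":0.0002,"ty":-0.0005,"tz":0.0048,"ax":0,"ay":0,"az":0,"claw":1}
    - {"tx":0.0002,"ty":-0.0005,"tz":0.0048,"ax":0,"ay":0,"az":0,"claw":1}
    - {"tx":0.0002,"ty":-0.0005,"tz":0.0048,"ax":0,"ay":0,"az":0,"claw":1}
    - {"tx":0,"ty":0,"tz":0.0048,"ax":0,"ay":0,"az":0,"claw":1}
    - {"tx":0,"ty":0,"tz":0.001,"ax":0,"ay":0,"az":0,"claw":1}
    - {"tx":0,"ty":0,"tz":0.001,"ax":0,"ay":0,"az":0,"claw":1}
    - {"tx":0,"ty":0,"tz":0.001,"ax":0,"ay":0,"az":0,"claw":1}
    - {"tx":0,"ty":0,"tz":0,"ax":0,"ay":0,"az":0,"claw":1}

```text
clock: 23.2
tcp_pos: [0.5258, 0.0619, 0.238]
orientation: [2.469, 1.942, 0.002]
contact_force: [-1.1, 0.3, -0.9]
grip_width: 0.0185
gripper_force: 87.9
```

```bash
python3 s2.py
```

```text
t 23.2 tip in cover mm [12.6 62.1 12.6] F tool [ 0.1 -1.1  0.9] M [-0.03  0.03 -0.01]
```

Request:
arm_command:
  plan:
    - {"tx":0,"ty":-0.0005,"tz":0.0007,"ax":0,"ay":0,"az":0,"claw":1}
    - {"tx":0,"ty":0,"tz":0.0007,"ax":0,"ay":0,"az":0,"claw":1}
    - {"tx":0,"ty":0,"tz":0.0007,"ax":0,"ay":0,"az":0,"claw":1}
    - {"tx":0,"ty":0,"tz":0.0007,"ax":0,"ay":0,"az":0,"claw":1}
    - {"tx":0,"ty":0,"tz":0,"ax":0,"ay":0,"az":0,"claw":1}
    - {"tx":0,"ty":0,"tz":0,"ax":0,"ay":0,"az":0,"claw":1}
    - {"tx":0,"ty":0,"tz":0,"ax":0,"ay":0,"az":0,"claw":1}
    - {"tx":0,"ty":0,"tz":0,"ax":0,"ay":0,"az":0,"claw":1}
    - {"tx":0,"ty":0,"tz":0,"ax":0,"ay":0,"az":0,"claw":1}
    - {"tx":0,"ty":0,"tz":0,"ax":0,"ay":0,"az":0,"claw":1}

```text
clock: 24.03
tcp_pos: [0.5253, 0.0621, 0.2352]
orientation: [2.469, 1.942, 0.002]
contact_force: [-0.5, -0.1, -0.9]
grip_width: 0.0183
gripper_force: 87.9
```

```bash
python3 s2.py
```

```text
t 24.03 tip in cover mm [12.  62.1  9.9] F tool [-0.2 -0.4  0.9] M [ 0.03 -0.02  0.  ]
```

Request:
arm_command:
  plan:
    - {"tx":0,"ty":0,"tz":0.0005,"ax":0,"ay":0,"az":0,"claw":1}
    - {"tx":0,"ty":0,"tz":0.0005,"ax":0,"ay":0,"az":0,"claw":1}
    - {"tx":0,"ty":0,"tz":0.0005,"ax":0,"ay":0,"az":0,"claw":1}
    - {"tx":0,"ty":0,"tz":0.0005,"ax":0,"ay":0,"az":0,"claw":1}
    - {"tx":0,"ty":0,"tz":0,"ax":0,"ay":0,"az":0,"claw":1}
    - {"tx":0,"ty":0,"tz":0,"ax":0,"ay":0,"az":0,"claw":1}
    - {"tx":0,"ty":0,"tz":0,"ax":0,"ay":0,"az":0,"claw":1}
    - {"tx":0,"ty":0,"tz":0,"ax":0,"ay":0,"az":0,"claw":1}
    - {"tx":0,"ty":0,"tz":0,"ax":0,"ay":0,"az":0,"claw":1}
    - {"tx":0,"ty":0,"tz":0,"ax":0,"ay":0,"az":0,"claw":1}

```text
clock: 24.87
tcp_pos: [0.5254, 0.0622, 0.2335]
orientation: [2.469, 1.942, 0.003]
contact_force: [-1.3, 1.7, 5.1]
grip_width: 0.0181
gripper_force: 88.5
```

```bash
python3 s2.py
```

```text
t 24.87 tip in cover mm [12.2 62.4  8.1] F tool [ 1.3 -1.6 -5.1] M [ 0.29 -0.06  0.06]
```

Request:
arm_command:
  plan:
    - {"tx":0,"ty":0,"tz":-0.0006,"ax":0,"ay":0,"az":0,"claw":1}
    - {"tx":0,"ty":0.0005,"tz":0,"ax":0,"ay":0,"az":0,"claw":1}
    - {"tx":0,"ty":0.0005,"tz":0,"ax":0,"ay":0,"az":0,"claw":1}
    - {"tx":0,"ty":0.0005,"tz":0,"ax":0,"ay":0,"az":0,"claw":1}
    - {"tx":0,"ty":0.0005,"tz":0,"ax":0,"ay":0,"az":0,"claw":1}
    - {"tx":0,"ty":0.0005,"tz":0,"ax":0,"ay":0,"az":0,"claw":1}
    - {"tx":0,"ty":0,"tz":0,"ax":0,"ay":0,"az":0,"claw":1}
    - {"tx":0,"ty":0,"tz":0,"ax":0,"ay":0,"az":0,"claw":1}
    - {"tx":0,"ty":0,"tz":0,"ax":0,"ay":0,"az":0,"claw":1}
    - {"tx":0,"ty":0,"tz":0,"ax":0,"ay":0,"az":0,"claw":1}

```text
clock: 25.7
tcp_pos: [0.5277, 0.0613, 0.2338]
orientation: [2.469, 1.942, 0.002]
contact_force: [-1.5, -0.1, 2.0]
grip_width: 0.0184
gripper_force: 88.1
```

```bash
python3 s2.py
```

```text
t 25.7 tip in cover mm [14.6 61.9  8.4] F tool [-0.4 -1.4 -2. ] M [ 0.27 -0.25  0.07]
```

Request:
arm_command:
  plan:
    - {"tx":0,"ty":-0.0005,"tz":0,"ax":0,"ay":0,"az":0,"claw":1}
    - {"tx":0,"ty":-0.001,"tz":0,"ax":0,"ay":0,"az":0,"claw":1}
    - {"tx":0,"ty":-0.001,"tz":0,"ax":0,"ay":0,"az":0,"claw":1}
    - {"tx":0,"ty":-0.001,"tz":0,"ax":0,"ay":0,"az":0,"claw":1}
    - {"tx":0,"ty":-0.0005,"tz":0,"ax":0,"ay":0,"az":0,"claw":1}
    - {"tx":0,"ty":-0.0005,"tz":0,"ax":0,"ay":0,"az":0,"claw":1}
    - {"tx":0,"ty":-0.0005,"tz":0,"ax":0,"ay":0,"az":0,"claw":1}
    - {"tx":0,"ty":0,"tz":0,"ax":0,"ay":0,"az":0,"claw":1}
    - {"tx":0,"ty":0,"tz":0,"ax":0,"ay":0,"az":0,"claw":1}
    - {"tx":0,"ty":0,"tz":0,"ax":0,"ay":0,"az":0,"claw":1}

```text
clock: 26.53
tcp_pos: [0.5232, 0.0627, 0.234]
orientation: [2.469, 1.942, 0.004]
contact_force: [3.5, -0.4, 0.3]
grip_width: 0.0185
gripper_force: 88.0
```

```bash
python3 s2.py
```

```text
t 26.53 tip in cover mm [10.1 62.3  8.6] F tool [ 0.4  3.5 -0.3] M [-0.76 -0.07 -0.11]
```

```bash
cat > dr.py <<'E'
from s2 import *
XO=.3
B=np.array([12.,0]);t2=np.array([-26,-58])/np.hypot(26,58)
def at(s): return np.r_[B+(np.array([0,-s]) if s<0 else t2*s)+[XO,0] if s>=0 else np.array([12+XO,-s]),ZC]
ZC=8.2
def draw(T,ss,azs):
    for i,(s,a) in enumerate(zip(ss,azs)):
        G=pose(tcp(at(s),a),down(a)); D=np.linalg.inv(T)@G
        print(i+1,np.round(D[:3,3]*1e3,1),np.round(np.rad2deg(R.from_matrix(D[:3,:3]).as_rotvec()),2),"s",round(s,1)); T=G
E
python3 -c "
from dr import *
where()
ss=[-62.3]+list(np.linspace(-62.3,0,20)[1:]); az=[A1]*17+[A1-4,A1-8,A1-12]
draw(cur(),ss,az)"
```

```text
t 26.53 tip in cover mm [10.1 62.3  8.6] F tool [ 0.4  3.5 -0.3] M [-0.76 -0.07 -0.11]
1 [0.3 2.8 0.5] [ 0.12 -0.08  0.12] s -62.3
2 [-3.3 -0.   0. ] [0. 0. 0.] s -59.0
3 [-3.3 -0.   0. ] [0. 0. 0.] s -55.7
4 [-3.3 -0.   0. ] [0. 0. 0.] s -52.5
5 [-3.3 -0.   0. ] [0. 0. 0.] s -49.2
6 [-3.3 -0.   0. ] [0. 0. 0.] s -45.9
7 [-3.3 -0.   0. ] [0. 0. 0.] s -42.6
8 [-3.3 -0.   0. ] [0. 0. 0.] s -39.3
9 [-3.3 -0.   0. ] [0. 0. 0.] s -36.1
10 [-3.3 -0.   0. ] [0. 0. 0.] s -32.8
11 [-3.3 -0.   0. ] [0. 0. 0.] s -29.5
12 [-3.3 -0.   0. ] [0. 0. 0.] s -26.2
13 [-3.3 -0.   0. ] [0. 0. 0.] s -23.0
14 [-3.3 -0.   0. ] [0. 0. 0.] s -19.7
15 [-3.3 -0.   0. ] [0. 0. 0.] s -16.4
16 [-3.3 -0.   0. ] [0. 0. 0.] s -13.1
17 [-3.3 -0.   0. ] [0. 0. 0.] s -9.8
18 [-3.4  4.4  0. ] [0. 0. 4.] s -6.6
19 [-3.4  4.6  0. ] [0. 0. 4.] s -3.3
20 [-3.4  4.8  0. ] [0. 0. 4.] s 0.0
```

Request:
arm_command:
  plan:
    - {"tx":0,"ty":0.0026,"tz":0.0004,"ax":0,"ay":0,"az":0,"claw":1}
    - {"tx":-0.0033,"ty":0,"tz":0,"ax":0,"ay":0,"az":0,"claw":1}
    - {"tx":-0.0033,"ty":0,"tz":0,"ax":0,"ay":0,"az":0,"claw":1}
    - {"tx":-0.0033,"ty":0,"tz":0,"ax":0,"ay":0,"az":0,"claw":1}
    - {"tx":-0.0033,"ty":0,"tz":0,"ax":0,"ay":0,"az":0,"claw":1}
    - {"tx":-0.0033,"ty":0,"tz":0,"ax":0,"ay":0,"az":0,"claw":1}
    - {"tx":-0.0033,"ty":0,"tz":0,"ax":0,"ay":0,"az":0,"claw":1}
    - {"tx":-0.0033,"ty":0,"tz":0,"ax":0,"ay":0,"az":0,"claw":1}
    - {"tx":-0.0033,"ty":0,"tz":0,"ax":0,"ay":0,"az":0,"claw":1}
    - {"tx":-0.0033,"ty":0,"tz":0,"ax":0,"ay":0,"az":0,"claw":1}

```text
clock: 27.37
tcp_pos: [0.5188, 0.0346, 0.2339]
orientation: [-2.468, -1.943, -0.006]
contact_force: [1.0, 4.2, 4.1]
grip_width: 0.0183
gripper_force: 88.6
```

```bash
python3 -c "
from dr import *
where()
ss=list(np.linspace(-32.8,0,11)[1:]); az=[A1]*7+[A1-4,A1-8,A1-12]
draw(cur(),ss,az)"
```

```text
t 27.37 tip in cover mm [12.4 34.5  8.4] F tool [ 4.4 -0.1 -4.1] M [-0.    1.06 -0.02]
1 [-4.2  0.4  0.4] [ 0.08 -0.2   0.18] s -29.5
2 [-3.3 -0.   0. ] [0. 0. 0.] s -26.2
3 [-3.3 -0.   0. ] [0. 0. 0.] s -23.0
4 [-3.3 -0.   0. ] [0. 0. 0.] s -19.7
5 [-3.3 -0.   0. ] [0. 0. 0.] s -16.4
6 [-3.3 -0.   0. ] [0. 0. 0.] s -13.1
7 [-3.3 -0.   0. ] [0. 0. 0.] s -9.8
8 [-3.4  4.4  0. ] [0. 0. 4.] s -6.6
9 [-3.4  4.6  0. ] [0. 0. 4.] s -3.3
10 [-3.4  4.8  0. ] [0. 0. 4.] s 0.0
```

Request:
arm_command:
  plan:
    - {"tx":-0.0035,"ty":0,"tz":-0.0001,"ax":0,"ay":0,"az":0,"claw":1}
    - {"tx":-0.0034,"ty":0,"tz":0,"ax":0,"ay":0,"az":0,"claw":1}
    - {"tx":-0.0034,"ty":0,"tz":0,"ax":0,"ay":0,"az":0,"claw":1}
    - {"tx":-0.0034,"ty":0,"tz":0,"ax":0,"ay":0,"az":0,"claw":1}
    - {"tx":-0.0034,"ty":0,"tz":0,"ax":0,"ay":0,"az":0,"claw":1}
    - {"tx":-0.0033,"ty":0,"tz":0,"ax":0,"ay":0,"az":0,"claw":1}
    - {"tx":-0.0033,"ty":0,"tz":0,"ax":0,"ay":0,"az":0,"claw":1}
    - {"tx":-0.0034,"ty":0.0044,"tz":0,"ax":0,"ay":0,"az":4,"claw":1}
    - {"tx":-0.0034,"ty":0.0046,"tz":0,"ax":0,"ay":0,"az":4,"claw":1}
    - {"tx":-0.0034,"ty":0.0048,"tz":0,"ax":0,"ay":0,"az":4,"claw":1}

```text
clock: 28.2
tcp_pos: [0.5232, -0.0028, 0.2338]
orientation: [-2.66, -1.669, -0.004]
contact_force: [1.8, 4.8, 5.9]
grip_width: 0.0183
gripper_force: 88.6
```

```bash
python3 -c "
from dr import *
where()
ss=list(np.linspace(0,66,21)[1:]); az=[A1-16,A1-20,A2]+[A2]*17
draw(pose(tcp(at(0),A1-12),down(A1-12)),ss,az)"
```

```text
t 28.2 tip in cover mm [12.2  0.5  8.3] F tool [ 5.2 -0.5 -5.9] M [0.3  1.01 0.07]
1 [-3.4  3.7  0. ] [0. 0. 4.] s 3.3
2 [-3.4  3.9  0. ] [0. 0. 4.] s 6.6
3 [-3.5  4.3  0. ] [0.   0.   4.15] s 9.9
4 [-3.3  0.   0. ] [ 0.  0. -0.] s 13.2
5 [-3.3  0.   0. ] [ 0.  0. -0.] s 16.5
6 [-3.3  0.   0. ] [ 0.  0. -0.] s 19.8
7 [-3.3  0.   0. ] [ 0.  0. -0.] s 23.1
8 [-3.3  0.   0. ] [ 0.  0. -0.] s 26.4
9 [-3.3  0.   0. ] [ 0.  0. -0.] s 29.7
10 [-3.3  0.   0. ] [ 0.  0. -0.] s 33.0
11 [-3.3  0.   0. ] [ 0.  0. -0.] s 36.3
12 [-3.3  0.   0. ] [ 0.  0. -0.] s 39.6
13 [-3.3  0.   0. ] [ 0.  0. -0.] s 42.9
14 [-3.3  0.   0. ] [ 0.  0. -0.] s 46.2
15 [-3.3  0.   0. ] [ 0.  0. -0.] s 49.5
16 [-3.3  0.   0. ] [ 0.  0. -0.] s 52.8
17 [-3.3  0.   0. ] [ 0.  0. -0.] s 56.1
18 [-3.3  0.   0. ] [ 0.  0. -0.] s 59.4
19 [-3.3  0.   0. ] [ 0.  0. -0.] s 62.7
20 [-3.3  0.   0. ] [ 0.  0. -0.] s 66.0
```

Request:
arm_command:
  plan:
    - {"tx":-0.0034,"ty":0.0037,"tz":-0.0002,"ax":0,"ay":0,"az":4,"claw":1}
    - {"tx":-0.0034,"ty":0.0039,"tz":0,"ax":0,"ay":0,"az":4,"claw":1}
    - {"tx":-0.0035,"ty":0.0043,"tz":0,"ax":0,"ay":0,"az":4.15,"claw":1}
    - {"tx":-0.0033,"ty":0,"tz":0,"ax":0,"ay":0,"az":0,"claw":1}
    - {"tx":-0.0033,"ty":0,"tz":0,"ax":0,"ay":0,"az":0,"claw":1}
    - {"tx":-0.0033,"ty":0,"tz":0,"ax":0,"ay":0,"az":0,"claw":1}
    - {"tx":-0.0033,"ty":0,"tz":0,"ax":0,"ay":0,"az":0,"claw":1}
    - {"tx":-0.0033,"ty":0,"tz":0,"ax":0,"ay":0,"az":0,"claw":1}
    - {"tx":-0.0033,"ty":0,"tz":0,"ax":0,"ay":0,"az":0,"claw":1}
    - {"tx":-0.0033,"ty":0,"tz":0,"ax":0,"ay":0,"az":0,"claw":1}

```text
clock: 29.03
tcp_pos: [0.5137, -0.0369, 0.2338]
orientation: [-2.82, -1.383, -0.003]
contact_force: [3.5, 4.0, 5.0]
grip_width: 0.0187
gripper_force: 88.5
```

```bash
python3 -c "
from dr import *
where(); print('want',at(33))
draw(cur(),[33],[A2])"
```

```text
t 29.03 tip in cover mm [ -1.1 -31.2   8.4] F tool [ 5.3  0.3 -5. ] M [0.02 0.94 0.04]
want [ -1.19884484 -30.11280771   8.2       ]
1 [ 1.4 -0.2  0.3] [ 0.03 -0.11  0.15] s 33
```

Request:
arm_command:
  plan:
    - {"tx":-0.0033,"ty":0,"tz":-0.0001,"ax":0,"ay":0,"az":0,"claw":1}
    - {"tx":-0.0033,"ty":0,"tz":0,"ax":0,"ay":0,"az":0,"claw":1}
    - {"tx":-0.0033,"ty":0,"tz":0,"ax":0,"ay":0,"az":0,"claw":1}
    - {"tx":-0.0033,"ty":0,"tz":0,"ax":0,"ay":0,"az":0,"claw":1}
    - {"tx":-0.0033,"ty":0,"tz":0,"ax":0,"ay":0,"az":0,"claw":1}
    - {"tx":-0.0033,"ty":0,"tz":0,"ax":0,"ay":0,"az":0,"claw":1}
    - {"tx":-0.0033,"ty":0,"tz":0,"ax":0,"ay":0,"az":0,"claw":1}
    - {"tx":-0.0033,"ty":0,"tz":0,"ax":0,"ay":0,"az":0,"claw":1}
    - {"tx":-0.0033,"ty":0,"tz":0,"ax":0,"ay":0,"az":0,"claw":1}
    - {"tx":-0.0025,"ty":0,"tz":0,"ax":0,"ay":0,"az":0,"claw":1}

```text
clock: 29.87
tcp_pos: [0.4938, -0.0626, 0.2337]
orientation: [-2.821, -1.382, -0.002]
contact_force: [3.1, 3.3, 5.3]
grip_width: 0.0183
gripper_force: 88.5
```

```bash
python3 s2.py; python3 -c "
from ov import *
from seam import *
im=look('side','side4'); m=proj('side',cw((0,0,10)))[0].astype(int)
cv2.imwrite('pics/r4.png',cv2.resize(im[m[1]-35:m[1]+30,m[0]-40:m[0]+40,::-1],None,fx=8,fy=8,interpolation=2))"
```

```text
t 29.87 tip in cover mm [-14.4 -61.    8.3] F tool [ 4.5  0.4 -5.3] M [-0.04  0.87 -0.01]
```

View pics/r4.png

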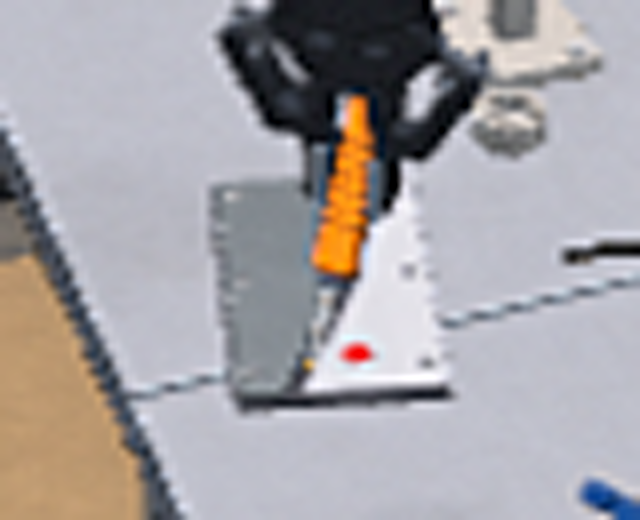

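```bash
python3 -c "
from s2 import *
from ov import proj
def bp(c,px,z):
    m=r.camera_model(c); Rm=R.from_rotvec(m['orientation']).as_matrix()
    d=Rm@np.array([(px[0]-m['cx'])/m['fx'],-(px[1]-m['cy'])/m['fy'],-1]); p=m['position']; return p+d*(z-p[2])/d[2]
def loc(w):
    d=w-cw((0,0,0)); c,s=np.cos(-.24),np.sin(-.24); return np.round([1e3*(c*d[0]+s*d[1]),1e3*(-s*d[0]+c*d[1])],1)
for c in('side','top'):
    im=cv2.imread(f'pics/{c}0.png').astype(float); m=proj(c,cw((0,0,12)))[0].astype(int)
    b,g,rr=[im[m[1]-30:m[1]+30,m[0]-30:m[0]+30,k] for k in range(3)]
    for nm,w in(('green',g-np.maximum(b,rr)),('red',rr-np.maximum(b,g))):
        w=np.where(w>30,w,0); ys,xs=np.mgrid[:60,:60]; p=np.array([(w*xs).sum(),(w*ys).sum()])/w.sum()+m-30
        print(c,nm,p.round(1),loc(bp(c,p,.012)))
T=cur(); tp=T[:3,3]+T[:3,:3]@TT; print('tip pred px',proj('side',tp)[0])
q=proj('side',tp)[0].round().astype(int); im=cv2.imread('pics/side4.png').astype(int)
w=(im[:,:,2]-im[:,:,0]); print(q); print(w[q[1]-4:q[1]+5,q[0]-4:q[0]+5])
"
```

```text
side green [264.2 210.4] [30.9 63.9]
side red [239.4 238.7] [-81.6 -96.2]
top green [265.  183.7] [29.9 59.5]
top red [293.  195.6] [  8.3 -58.7]
tip pred px [256.19913453 232.21480804]
[256 232]
[[-15 -12 -13 -14 -19  -9  -7 -12 -14]
 [-14 -14 -12 -16 -14  -7  -9 -13   7]
 [-13 -12 -14 -14 -11 -14 -14 -13  49]
 [-12 -14 -15 -16 123  23 -12 -10 -14]
 [-12 -14 -12 -15  21  -6  -8  -8 -11]
 [-13 -13 -10  -8 -12  -8  -7  -6  -6]
 [-14 -11 -10 -10  -9 -10 -11 -10 -10]
 [-10 -11  -8  -6  -7  -7  -8  -9  -9]
 [-11 -11 -12 -12 -13 -11 -10 -10 -11]]
```

```bash
python3 -c "
from pl import *
T=cur(); D=down(52.1)
plan([(T[:3,3]+[0,0,.11],D,4),((.4536,-.3751,.3503),down(26.2),11)])"
```

```text
start [ 0.4934 -0.0632  0.2336] t 29.92
x4 [  0.    0.  -27.5] [ 0.   -0.01  0.02]
screw x11 [-21.3  19.4  -0.6] [-0.    0.    2.35]
```

Request:
arm_command:
  plan:
    - {"tx":0,"ty":0,"tz":-0.01,"ax":0,"ay":0,"az":0,"claw":1}
    - {"tx":0,"ty":0,"tz":-0.03,"ax":0,"ay":0,"az":0,"claw":1}
    - {"tx":0,"ty":0,"tz":-0.035,"ax":0,"ay":0,"az":0,"claw":1}
    - {"tx":0,"ty":0,"tz":-0.035,"ax":0,"ay":0,"az":0,"claw":1}
    - {"tx":-0.0213,"ty":0.0194,"tz":-0.0006,"ax":0,"ay":0,"az":2.35,"claw":1}
    - {"tx":-0.0213,"ty":0.0194,"tz":-0.0006,"ax":0,"ay":0,"az":2.35,"claw":1}
    - {"tx":-0.0213,"ty":0.0194,"tz":-0.0006,"ax":0,"ay":0,"az":2.35,"claw":1}
    - {"tx":-0.0213,"ty":0.0194,"tz":-0.0006,"ax":0,"ay":0,"az":2.35,"claw":1}
    - {"tx":-0.0213,"ty":0.0194,"tz":-0.0006,"ax":0,"ay":0,"az":2.35,"claw":1}
    - {"tx":-0.0213,"ty":0.0194,"tz":-0.0006,"ax":0,"ay":0,"az":2.35,"claw":1}

```text
clock: 30.75
tcp_pos: [0.4884, -0.2363, 0.3468]
orientation: [-2.969, -1.021, 0.002]
contact_force: [0.9, -0.2, -0.3]
grip_width: 0.0187
gripper_force: 87.9
```

Request:
arm_command:
  plan:
    - {"tx":-0.0213,"ty":0.0194,"tz":-0.0006,"ax":0,"ay":0,"az":2.35,"claw":1}
    - {"tx":-0.0213,"ty":0.0194,"tz":-0.0006,"ax":0,"ay":0,"az":2.35,"claw":1}
    - {"tx":-0.0213,"ty":0.0194,"tz":-0.0006,"ax":0,"ay":0,"az":2.35,"claw":1}
    - {"tx":-0.0213,"ty":0.0194,"tz":-0.0006,"ax":0,"ay":0,"az":2.35,"claw":1}
    - {"tx":-0.0213,"ty":0.0194,"tz":-0.0006,"ax":0,"ay":0,"az":2.35,"claw":1}
    - {"tx":0,"ty":0,"tz":0,"ax":0,"ay":0,"az":0,"claw":1}
    - {"tx":0,"ty":0,"tz":0,"ax":0,"ay":0,"az":0,"claw":1}
    - {"tx":0,"ty":0,"tz":0,"ax":0,"ay":0,"az":0,"claw":1}
    - {"tx":0,"ty":0,"tz":0,"ax":0,"ay":0,"az":0,"claw":1}
    - {"tx":0,"ty":0,"tz":0,"ax":0,"ay":0,"az":0,"claw":1}

```text
clock: 31.58
tcp_pos: [0.4549, -0.3729, 0.3497]
orientation: [-3.056, -0.719, -0.002]
contact_force: [0.3, -0.7, 0.1]
grip_width: 0.0185
gripper_force: 88.0
```

```bash
python3 -c "
from tipchk import *
from ov import proj
T=cur(); u=down(26.2,45)[:,0]; n=-down(26.2,45)[:,2]
G=np.array([.4818,-.3615,.245])
print(r.get_obs()['grip_width'])
plan([(G+n*.035+u*.001,down(26.2),10)])
tips(2)
TT=np.array([-62.4,0,225.3])/1e3
im=look('side','side5'); L=np.array([T[:3,3]+T[:3,:3]@TT,T[:3,3]+T[:3,:3]@(TT+[.0955,0,-.0955])]); m=proj('side',L.mean(0))[0].astype(int)
a=cv2.resize(im[m[1]-35:m[1]+30,m[0]-40:m[0]+40,::-1],None,fx=8,fy=8,interpolation=2)
cv2.polylines(a,[np.round((proj('side',L)+.5-m+[40,35])*8).astype(int)],False,(255,0,255),1)
cv2.imwrite('pics/r5.png',a)"
```

```text
0.018483261879111486
start [ 0.4549 -0.3729  0.3497] t 31.58
x10 [0.5 0.2 7.9] [-0.01 -0.01  0.03]
side probe world [ 460.2 -369.3  188.7] tool [  6.1  -0.6 161. ] 0.71
side probe_tip world [ 400.4 -402.3  128.4] tool [-62.3   2.3 221.2] 0.56
side probe world [ 460.4 -370.6  187. ] tool [  5.7   0.6 162.8] 0.7
side probe world [ 488.  -354.6   86. ] tool [ 37.4  -1.2 263.8] 0.6
side probe_tip world [ 400.9 -402.   129.8] tool [-61.6   2.3 219.8] 0.52
```

View pics/r5.png

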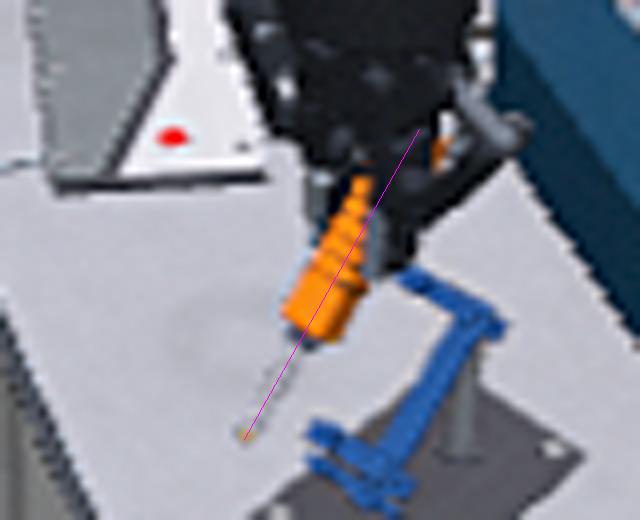

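Request:
arm_command:
  plan:
    - {"tx":0.0005,"ty":0.0002,"tz":0.0079,"ax":0,"ay":0,"az":0,"claw":1}
    - {"tx":0.0005,"ty":0.0002,"tz":0.0079,"ax":0,"ay":0,"az":0,"claw":1}
    - {"tx":0.0005,"ty":0.0002,"tz":0.0079,"ax":0,"ay":0,"az":0,"claw":1}
    - {"tx":0.0005,"ty":0.0002,"tz":0.0079,"ax":0,"ay":0,"az":0,"claw":1}
    - {"tx":0.0005,"ty":0.0002,"tz":0.0079,"ax":0,"ay":0,"az":0,"claw":1}
    - {"tx":0.0005,"ty":0.0002,"tz":0.0079,"ax":0,"ay":0,"az":0,"claw":1}
    - {"tx":0.0005,"ty":0.0002,"tz":0.0079,"ax":0,"ay":0,"az":0,"claw":1}
    - {"tx":0.0005,"ty":0.0002,"tz":0.0079,"ax":0,"ay":0,"az":0,"claw":1}
    - {"tx":0.0005,"ty":0.0002,"tz":0.0079,"ax":0,"ay":0,"az":0,"claw":1}
    - {"tx":0.0005,"ty":0.0002,"tz":0.0079,"ax":0,"ay":0,"az":0,"claw":1}

```text
clock: 33.07
tcp_pos: [0.4601, -0.3737, 0.2702]
orientation: [-3.058, -0.716, -0.002]
contact_force: [0.6, -0.9, -0.7]
grip_width: 0.0184
gripper_force: 88.0
```

```bash
cat > ins.py <<'E'
from pl import *
S=down(26.2,45); G=np.array([.4818,-.3615,.245]); T=cur(); o=r.get_obs()
print("t",round(o["clock"],2),"u,y,n",np.round(np.c_[S[:,0],S[:,1],-S[:,2]].T@(T[:3,3]-G)*1e3,1),"F u,y,n",np.round(np.c_[S[:,0],S[:,1],-S[:,2]].T@o["contact_force"],1),"M",np.round(T[:3,:3].T@o["moment"],2),"rot",np.round(np.rad2deg(R.from_matrix(T[:3,:3].T@down(26.2)).as_rotvec()),2))
E
python3 ins.py
```

```text
t 33.07 u,y,n [ 0.2  1.3 35.4] F u,y,n [-0.4  1.  -0.6] M [ 0.02 -0.03 -0.04] rot [-0.01 -0.08  0.17]
```

Request:
arm_command:
  plan:
    - {"tx":0.0031,"ty":-0.0007,"tz":0.0011,"ax":0,"ay":0,"az":0,"claw":1}
    - {"tx":0.0021,"ty":-0.0006,"tz":0.0021,"ax":0,"ay":0,"az":0,"claw":1}
    - {"tx":0.0021,"ty":0,"tz":0.0021,"ax":0,"ay":0,"az":0,"claw":1}
    - {"tx":0.0021,"ty":0,"tz":0.0021,"ax":0,"ay":0,"az":0,"claw":1}
    - {"tx":0.0021,"ty":0,"tz":0.0021,"ax":0,"ay":0,"az":0,"claw":1}
    - {"tx":0.0021,"ty":0,"tz":0.0021,"ax":0,"ay":0,"az":0,"claw":1}
    - {"tx":0.0021,"ty":0,"tz":0.0021,"ax":0,"ay":0,"az":0,"claw":1}
    - {"tx":0.0021,"ty":0,"tz":0.0021,"ax":0,"ay":0,"az":0,"claw":1}
    - {"tx":0.0021,"ty":0,"tz":0.0021,"ax":0,"ay":0,"az":0,"claw":1}
    - {"tx":0.0021,"ty":0,"tz":0.0021,"ax":0,"ay":0,"az":0,"claw":1}

```text
clock: 33.9
tcp_pos: [0.4793, -0.3626, 0.2508]
orientation: [-3.058, -0.716, -0.002]
contact_force: [-0.1, 0.7, 0.1]
grip_width: 0.0182
gripper_force: 88.0
```

```bash
python3 ins.py
```

```text
t 33.9 u,y,n [ 2.2 -0.1  6. ] F u,y,n [ 0.2 -0.7 -0.1] M [-0.04 -0.02 -0.07] rot [-0.01 -0.09  0.16]
```

Continue the last 5–6 mm, gently.

Request:
arm_command:
  plan:
    - {"tx":0.0007,"ty":0,"tz":0.0007,"ax":0,"ay":0,"az":0,"claw":1}
    - {"tx":0.0007,"ty":0,"tz":0.0007,"ax":0,"ay":0,"az":0,"claw":1}
    - {"tx":0.0007,"ty":0,"tz":0.0007,"ax":0,"ay":0,"az":0,"claw":1}
    - {"tx":0.0007,"ty":0,"tz":0.0007,"ax":0,"ay":0,"az":0,"claw":1}
    - {"tx":0.0007,"ty":0,"tz":0.0007,"ax":0,"ay":0,"az":0,"claw":1}
    - {"tx":0.0004,"ty":0,"tz":0.0004,"ax":0,"ay":0,"az":0,"claw":1}
    - {"tx":0,"ty":0,"tz":0,"ax":0,"ay":0,"az":0,"claw":1}
    - {"tx":0,"ty":0,"tz":0,"ax":0,"ay":0,"az":0,"claw":1}
    - {"tx":0,"ty":0,"tz":0,"ax":0,"ay":0,"az":0,"claw":1}
    - {"tx":0,"ty":0,"tz":0,"ax":0,"ay":0,"az":0,"claw":1}

```text
clock: 34.73
tcp_pos: [0.4826, -0.3611, 0.2472]
orientation: [-3.058, -0.716, -0.002]
contact_force: [-0.1, -0.4, -1.1]
grip_width: 0.0182
gripper_force: 88.0
```

```bash
python3 ins.py
```

```text
t 34.73 u,y,n [ 2.2 -0.   0.9] F u,y,n [-0.9  0.3 -0.6] M [-0.03 -0.01  0.03] rot [-0.   -0.09  0.15]
```

Request:
arm_command:
  plan:
    - {"tx":0.0003,"ty":0,"tz":0.0003,"ax":0,"ay":0,"az":0,"claw":1}
    - {"tx":0.0003,"ty":0,"tz":0.0003,"ax":0,"ay":0,"az":0,"claw":1}
    - {"tx":0.0003,"ty":0,"tz":0.0003,"ax":0,"ay":0,"az":0,"claw":1}
    - {"tx":-0.0004,"ty":0,"tz":0.0004,"ax":0,"ay":0,"az":0,"claw":1}
    - {"tx":-0.0004,"ty":0,"tz":0.0004,"ax":0,"ay":0,"az":0,"claw":1}
    - {"tx":-0.0004,"ty":0,"tz":0.0004,"ax":0,"ay":0,"az":0,"claw":1}
    - {"tx":-0.0004,"ty":0,"tz":0.0004,"ax":0,"ay":0,"az":0,"claw":1}
    - {"tx":0,"ty":0,"tz":0,"ax":0,"ay":0,"az":0,"claw":1}
    - {"tx":0,"ty":0,"tz":0,"ax":0,"ay":0,"az":0,"claw":1}
    - {"tx":0,"ty":0,"tz":0,"ax":0,"ay":0,"az":0,"claw":1}

```text
clock: 35.57
tcp_pos: [0.482, -0.3618, 0.245]
orientation: [3.059, 0.716, 0.003]
contact_force: [-1.5, -1.1, 5.1]
grip_width: 0.0183
gripper_force: 89.1
```

```bash
python3 ins.py
```

```text
t 35.57 u,y,n [ 0.   0.3 -0. ] F u,y,n [2.3 0.3 4.9] M [ 0.01 -0.41  0.08] rot [ 0.04 -0.1   0.14]
```

Request:
arm_command:
  plan:
    - {"tx":0,"ty":0,"tz":0,"ax":0,"ay":0,"az":0,"claw":0}
    - {"tx":0,"ty":0,"tz":0,"ax":0,"ay":0,"az":0,"claw":0}
    - {"tx":0,"ty":0,"tz":0,"ax":0,"ay":0,"az":0,"claw":0}
    - {"tx":0,"ty":0,"tz":0,"ax":0,"ay":0,"az":0,"claw":0}
    - {"tx":0,"ty":0,"tz":0,"ax":0,"ay":0,"az":0,"claw":0}
    - {"tx":0,"ty":0,"tz":0,"ax":0,"ay":0,"az":0,"claw":0}
    - {"tx":0,"ty":0,"tz":-0.015,"ax":0,"ay":0,"az":0,"claw":0}
    - {"tx":0,"ty":0,"tz":-0.03,"ax":0,"ay":0,"az":0,"claw":0}
    - {"tx":0,"ty":0,"tz":-0.03,"ax":0,"ay":0,"az":0,"claw":0}
    - {"tx":0,"ty":0,"tz":-0.03,"ax":0,"ay":0,"az":0,"claw":0}

```text
clock: 36.4
tcp_pos: [0.4816, -0.3613, 0.3505]
orientation: [-3.058, -0.716, -0.001]
contact_force: [1.3, 0.7, 0.5]
grip_width: 0.0856
gripper_force: 0.0
```

Request:
arm_command:
  plan:
    - {"tx":0,"ty":0,"tz":-0.02,"ax":0,"ay":0,"az":0,"claw":0}
    - {"tx":0,"ty":0,"tz":-0.02,"ax":0,"ay":0,"az":0,"claw":0}
    - {"tx":0,"ty":0,"tz":-0.01,"ax":0,"ay":0,"az":0,"claw":0}
    - {"tx":0,"ty":0,"tz":0,"ax":0,"ay":0,"az":0,"claw":0}
    - {"tx":0,"ty":0,"tz":0,"ax":0,"ay":0,"az":0,"claw":0}
    - {"tx":0,"ty":0,"tz":0,"ax":0,"ay":0,"az":0,"claw":0}
    - {"tx":0,"ty":0,"tz":0,"ax":0,"ay":0,"az":0,"claw":0}
    - {"tx":0,"ty":0,"tz":0,"ax":0,"ay":0,"az":0,"claw":0}
    - {"tx":0,"ty":0,"tz":0,"ax":0,"ay":0,"az":0,"claw":0}
    - {"tx":0,"ty":0,"tz":0,"ax":0,"ay":0,"az":0,"claw":0}

```text
clock: 37.23
tcp_pos: [0.4818, -0.3614, 0.3991]
orientation: [-3.058, -0.716, -0.001]
contact_force: [-1.3, -1.2, -0.1]
grip_width: 0.0852
gripper_force: 0.0
```

```bash
python3 -c "
from h import *
from ov import proj
im=look('side','side6'); m=proj('side',np.array([.4833,-.3595,.084]))[0].astype(int)
a=im[m[1]-30:m[1]+30,m[0]-32:m[0]+32,::-1]; b=cv2.imread('pics/side2.png')[m[1]-30:m[1]+30,m[0]-32:m[0]+32]
cv2.imwrite('pics/r6.png',cv2.resize(np.hstack([b,a]),None,fx=6,fy=6,interpolation=2))
for nn in('probe','probe_tip'): print(nn,[(np.round(c2w('side',x['location'])*1e3,1).tolist(),round(x['confidence'],2)) for x in r.tip_of(nn,'side')[:1]])"
```

```text
probe [([491.6, -357.2, 81.1], 0.63)]
probe_tip [([426.5, -392.4, 24.7], 0.7)]
```

View pics/r6.png

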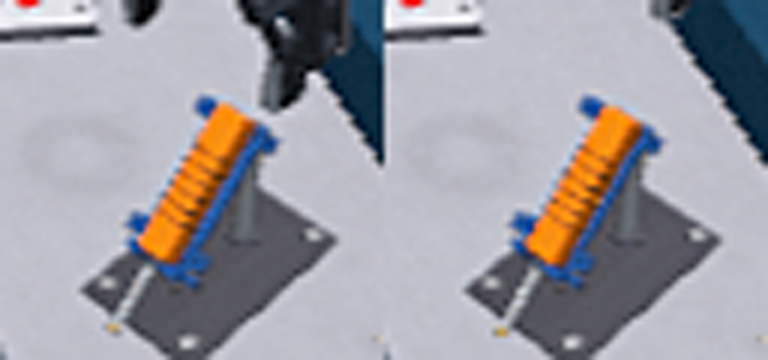

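The probe lies in the rest as it did after the first placing: tip at (500, 330) in the right half, compared with (115, 327) in the left. The gripper is clear.

```bash
python3 -c "
from bench import r
print(r.hand_in())"
```

```text
the job is handed in; nothing more can be done
None
```

I laid the probe in the rest and let it go, retook it slanted, drew it along the whole joint from green past red at about 4 cm/s, then put it back in the rest; the job was handed in at about 37 s of the 72 s allowed.

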